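# Ready the dynamics track

### The job

First clear away everything that lies on the dynamics track and on its carriage: put it all in the wooden box. Then lay all the steel load blocks flat on the carriage bed, side by side within the rim, grip ribs up, and after that push the loaded carriage along the track to the end stop until the spring catch has clicked in behind it. Leave the beaker, the flask and the stone specimen where they are.

Things in the scene. Friction and masses are not known exactly. Their poses are not given: they have to be found in the camera images.
- track: Fixed aluminium track, 500 mm long along own y, deck 96 mm wide (own x), deck top 20 mm above the table. Origin: under its middle, table height. The carriage starts at the -y end and is pushed along +y to the end stop (36 mm high wall). The catch sits in a black housing beside the deck, on its -x side, 180 mm along +y, top 48 mm above the table.
- cart (a joint): Travel of the carriage along the track's +y, in m: 0 at its start, 0.263 at the end stop. Friction about 1 N; stays where left. From about 0.239 a strike on its -x side meets the catch's roller, which resists (10 N at 0.241, falling to none at 0.250); past about 0.254 the roller springs out behind the strike, drives it to about 0.260 and holds it. Clicked in: above 0.256.
- catch (a joint): Spring roller of the catch, in m: 0 = fully out; pushed back by up to 0.005 while the carriage's strike goes past; 0 again when it has clicked in.
- bed (a point): Centre of the carriage's flat grey bed surface (36 mm above the table); travels with it, axes parallel to the track's. The bed measures 154 (y) x 94 mm (x) inside a rim 6 mm high. The underside runs 2 mm over the deck; the carriage ends 85 mm ahead (+y) and 105 mm behind (-y) of this point and is 102 mm wide.
- handle (a point): Centre of the top face of the carriage's black upright push handle, at its rear (-y) end: a plate 32 (x) x 14 (y) mm standing 46 mm above the bed surface. Grip it from above across its 14 mm, or push its rear face. The carriage cannot be lifted off.
- crate: Fixed open wooden box, 196 (own x) x 256 (own y) mm outside, 60 mm high, walls and floor 8 mm thick. Origin: centre of its underside. It stands beyond the track, on the left or the right, with the mat on the other side.
- crate_in (a point): Centre of the wooden box's inner floor, 8 mm above the table.
- mat: Fixed black rubber mat, 170 x 210 x 3 mm, on which the load blocks start. Origin: centre of its underside.
- load0: Steel load block: flat bar 80 (own x) x 40 (own y) x 22 mm high, with an upright grip rib on the middle of its top, 14 (x) x 36 (y) x 30 mm high (overall height 52 mm); about 0.35 kg. Origin: centre of its underside. Starts on the rubber mat. Two or three are present.
- load1: Steel load block: flat bar 80 (own x) x 40 (own y) x 22 mm high, with an upright grip rib on the middle of its top, 14 (x) x 36 (y) x 30 mm high (overall height 52 mm); about 0.35 kg. Origin: centre of its underside. Starts on the rubber mat. Two or three are present.
- load2: Steel load block: flat bar 80 (own x) x 40 (own y) x 22 mm high, with an upright grip rib on the middle of its top, 14 (x) x 36 (y) x 30 mm high (overall height 52 mm); about 0.35 kg. Origin: centre of its underside. Starts on the rubber mat. Two or three are present.
- woodblock: Wooden friction block, 50 (own x) x 110 (own y) x 40 mm high, 0.18 kg. Origin: centre of its underside. If present it starts on the carriage bed, along the track. Three or four of woodblock, brick, weight and jar are present.
- brick: Concrete sample brick, 50 (own x) x 70 (own y) x 45 mm high, about 0.33 kg. Origin: centre of its underside. If present it starts on the track deck ahead of the carriage, along the track.
- weight: Plain upright brass cylinder, 50 mm in diameter, 60 mm high, about 0.4 kg. Origin: centre of its underside. If present it starts on the track deck ahead of the carriage.
- jar: Closed upright glass jar, 54 mm in diameter at the body, 80 mm high with its lid, 0.2 kg. Origin: centre of its underside. If present it starts on the track deck ahead of the carriage.
- beaker: Bystander: empty clear plastic beaker, 80 mm in diameter, 100 mm high, far left of the work. Leave it alone.
- flask: Bystander: amber bottle, 60 mm in diameter, 140 mm high, right of the work. Leave it alone.
- specimen: Bystander: brick-red stone specimen, 70 x 100 x 50 mm, right of the work. Leave it alone.

How it is judged:
By the outcome, as a careful person would: the job done as asked, in the order asked, and still so for the second after the job is handed in, with the robot touching nothing.
Of woodblock, brick, weight, jar only 3 to 4 are there at a start; the rules pass over those that are not, and their reading is None.
Of load0, load1, load2 only 2 to 3 are there at a start; the rules pass over those that are not, and their reading is None.
At some moment in a run one of load0, load1, load2, brick may be knocked a few centimetres aside while the robot is not near it.
It also fails if it takes over 210 s, if anything falls off the work surface, if the arm or the gripper's body presses on something with over 40 N, if the wrist force passes 120 N, or if a joint passes its speed limit or range.

### The arm

A 6-joint arm with a two-finger parallel gripper is mounted at the origin on the work surface. World frame = base frame: x ahead of the robot, y to its left, z up, the work surface at z = 0. Lengths are in m, angles in rad, forces in N, time in s.
With the tool pointing down it reaches from about 0.3 to 0.875 m from the base axis. Payload 4.2 kg.
Tool frame: the origin (TCP) lies midway between the tips of the shut fingers; the grasp point (between the pads) lies 19 mm behind it; z points along the fingers, y is the direction in which the jaws open and shut (so a half turn about z gives the same grasp; the last joint's range is limited). The gripper opens to 85 mm and grips with 20 to 120 N. Pads are 22 mm wide; open, the fingers measure 114 mm over their backs; the gripper's body (76 mm by 85 mm) begins 54 mm behind the grasp point. The pads swing forward as they close: fully open they stand 13 mm farther back than shut.
Start: joints at [-1.188, 0.32, 1.565, -0, 1.257, -0.02], TCP at [0.225, -0.529, 0.195] pointing down, gripper open.
Joint ranges: [-3.11, 3.11], [-0.84, 2.01], [0.21, 2.61], [-1.34, 4.49], [0.05, 2.63], [-2.56, 2.56]. Speed limits (rad/s): [2.57, 2.57, 3.14, 3.14, 3.14, 3.14].

### API

Orientations are given as a unit quaternion [w, x, y, z].
In Python, from station import env gives the robot as it stands. The module is installed in compiled form; this text tells all that it offers.
- The arm moves only by the tool drive_tool, never from a script. Its argument "deltas" is a list of rows, each a list of 3 entries, a list of its own where there are three numbers: the shift along the tool's x, y, z in mm, then the turn about the tool's z in degrees, then the opening, from 0 (shut) to 1 (fully open). A call has 1 to 5 rows; each row is the pose to reach, as a shift and turn from the pose commanded when the call began, along the tool's axes at that moment; what a row does not reach only later rows make up. A row lasts 1/10 s, in which the tool goes at most 50 mm and 8.59 degrees, less where a joint would pass 70% of its speed; a pose out of reach is approached as far as the arm can. A call with a gripper value outside its range is refused whole. The fingers move at their own pace and stop on an object; "force" is the grip in N (left out, the last holds). Time passes only in rows, so rows that repeat a pose let the fingers close. It gives the time, the measured TCP pose, the force and the opening at its end, in the units of the state.
- env.get_obs(): the state, without advancing time (a new reading comes with each control period).
- env.capture(name): name is "scene" or "side" or "wrist"; returns the picture (384x512x3 uint8, red, green, blue); there is no depth.
- env.calibration(name): a dict with "fx", "fy", "cx", "cy" (pixels), "dist" ([k1, k2, p1, p2, k3] as OpenCV has them; the pictures are not rectified), "R" (3x3) and "t" (3): a world point X has camera coordinates R X + t. Camera axes: x right, y down, z forward; pixel columns grow to the right and rows downward; lengths in m; the calibration is good to about 2 mm. A picture is of the moment at which its call begins: read the wrist's pose just before it. calibration takes no time and is no camera call; for the wrist camera it gives the pose at the moment of the call.
- env.job_done(): hands the job in, once; it reports no verdict.
Trained networks look in the newest picture that a camera, given by its name, has taken for a name from the list of things; names that differ only in an ending like _2 or _b are one class to them, and where a whole thing is asked for, a point or a joint stands for the part that bears it (a point fixed in the world has none). Each returns a list of dicts, best first, with "conf" (0 to 1); they miss things now and then, are a little off and sometimes report something else, mostly with a low value. They report only what shows in the picture. A call takes as long as a camera call.
- env.outline_of(camera, query): "mask" (384x512 bool, what is visible of it).
- env.spot_point(camera, query): "position" ([x, y, z] in m, in the coordinates of the camera as it stood for that picture, good to about 4 mm: a listed point, or the origin of a listed thing).
The state is a dict: "clock": time; "joint_pos": joint angles; "joint_velocities": joint speeds; "joint_efforts": joint torques, N m; "ee_pos": TCP position; "ee_rot": TCP orientation; "ft_force": force on the tool from outside, world axes, zero at the start; "ft_torque": the same for the moment, N m; "opening": finger opening in m.
Only numpy, scipy, OpenCV 4.12 (cv2) and the standard library are available. Lean on these libraries where they do the work, as an engineer would, in place of code of your own. Each camera call takes 0.05 s, during which the arm holds its last target.

## Working session

There is one attempt and no reset: what is moved stays moved. The work goes in short steps, Python scripts to look and compute and a tool call to move; the robot and the scene stay as the last step left them, time stands still between calls to the robot, and variables do not carry over. Pictures are saved under pics/ and viewed, and the job is handed in when it is done.

Besides the shell and the picture viewer there is one more tool, called as name(argument=value, ...), one argument or row to a line, values as JSON. drive_tool: Moves the arm, as the interface text tells. Its arguments: {"type":"object","properties":{"deltas":{"type":"array","items":{"type":"array"}},"force":{"type":"number"}},"required":["deltas"]}

```bash
ls; mkdir -p pics
python3 - <<'E'
from station import env
import cv2,numpy as np
o=env.get_obs(); print({k:np.round(v,3) for k,v in o.items()})
for n in ["scene","side","wrist"]:
    im=env.capture(n); cv2.imwrite(f"pics/a_{n}.png",im[:,:,::-1])
    c=env.calibration(n); print(n,{k:np.round(v,3).tolist() for k,v in c.items()})
E
```

```text
pics
{'clock': np.float64(0.0), 'joint_pos': array([-1.188,  0.32 ,  1.566,  0.   ,  1.257, -0.02 ]), 'joint_velocities': array([-0.001, -0.002,  0.   , -0.002,  0.002,  0.002]), 'joint_efforts': array([-2.0000e-03, -4.1553e+01, -2.3416e+01, -0.0000e+00,  8.0000e-03,
       -0.0000e+00]), 'ee_pos': array([ 0.225, -0.528,  0.194]), 'ee_rot': array([-0.001,  0.98 ,  0.2  , -0.   ]), 'ft_force': array([-0.042,  0.059, -0.855]), 'ft_torque': array([-0.023,  0.017,  0.009]), 'opening': np.float64(0.085)}
scene {'fx': 370.627, 'fy': 370.627, 'cx': 253.697, 'cy': 189.455, 'dist': [-0.059, 0.0, 0.0, 0.0, 0.0], 'R': [[-0.476, 0.88, -0.004], [0.622, 0.334, -0.708], [-0.621, -0.339, -0.706]], 't': [0.258, -0.238, 1.647]}
side {'fx': 468.764, 'fy': 468.764, 'cx': 253.765, 'cy': 188.267, 'dist': [0.019, 0.0, 0.0, 0.0, 0.0], 'R': [[-0.742, -0.67, -0.007], [-0.466, 0.524, -0.713], [0.482, -0.526, -0.701]], 't': [0.395, 0.29, 1.451]}
wrist {'fx': 331.707, 'fy': 331.707, 'cx': 251.194, 'cy': 195.077, 'dist': [0.034, 0.0, 0.0, 0.0, 0.0], 'R': [[0.392, -0.92, -0.002], [-0.872, -0.372, 0.318], [-0.294, -0.123, -0.948]], 't': [-0.573, -0.041, 0.382]}
```

View pics/a_scene.png

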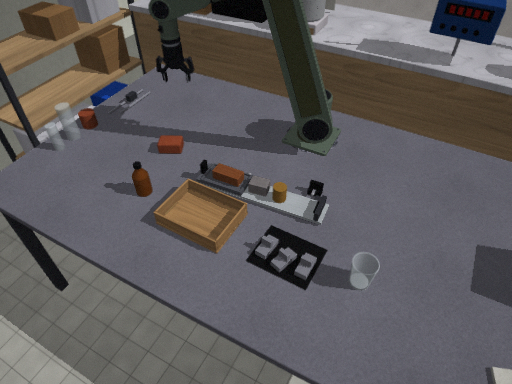

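View pics/a_side.png

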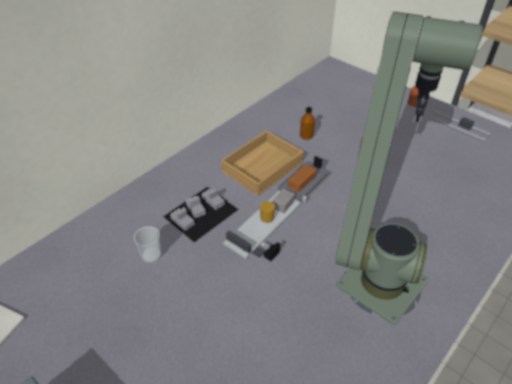

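View pics/a_wrist.png

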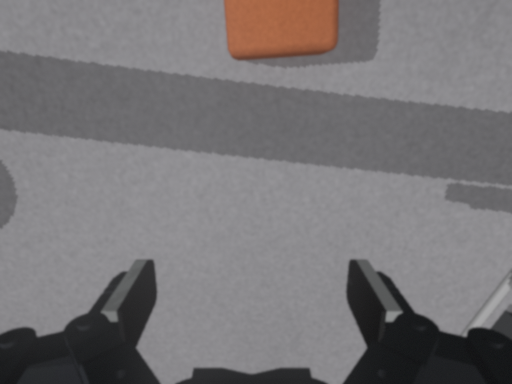

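The scene shows three loads on the mat at about (283,255), the carriage at (225,175) with the wood block on it, the brick at (260,186) and the brass weight at (280,192). There is no jar.

```bash
cat > h.py <<'E'
from station import env
import cv2,numpy as np
from scipy.spatial.transform import Rotation as Ro
def spot(cam,q,cap=True,n=3):
    c=env.calibration(cam)
    if cap: env.capture(cam)
    out=[]
    for r in env.spot_point(cam,q)[:n]:
        X=np.array(c["R"]).T@(np.array(r["position"])-np.array(c["t"]))
        out.append((round(float(r["conf"]),2),X))
    return out
def proj(cam,X):
    c=env.calibration(cam); K=np.array([[c["fx"],0,c["cx"]],[0,c["fy"],c["cy"]],[0,0,1.]])
    p,_=cv2.projectPoints(np.float64(X).reshape(-1,1,3),cv2.Rodrigues(np.array(c["R"]))[0],np.array(c["t"]),K,np.array(c["dist"]))
    return p[:,0]
def unproj(cam,uv,z,c=None):
    c=c or env.calibration(cam); K=np.array([[c["fx"],0,c["cx"]],[0,c["fy"],c["cy"]],[0,0,1.]])
    u=cv2.undistortPoints(np.float64(uv).reshape(-1,1,2),K,np.array(c["dist"]))[:,0]
    R=np.array(c["R"]);t=np.array(c["t"]);C=-R.T@t
    d=np.c_[u,np.ones(len(u))]@R
    return C+d*((z-C[2])/d[:,2])[:,None]
def maskxy(cam,q,z,n=3):
    "outline -> list of (conf, area, minAreaRect of unprojected contour at height z)"
    out=[]
    for r in env.outline_of(cam,q)[:n]:
        m=r["mask"].astype(np.uint8); cs,_=cv2.findContours(m,cv2.RETR_EXTERNAL,cv2.CHAIN_APPROX_NONE)
        if not cs: continue
        k=max(cs,key=cv2.contourArea)[:,0]
        P=unproj(cam,k,z)[:,:2]
        (cx,cy),(w,h),a=cv2.minAreaRect(np.float32(P*1000))
        out.append((round(float(r["conf"]),2),int(m.sum()),np.round([cx,cy,w,h,a],1)))
    return out
E
python3 - <<'E'
from h import *
for cam in ["scene","side"]:
    env.capture(cam)
    for q in ["track","cart","bed","handle","crate","crate_in","mat","load0","woodblock","brick","weight","jar","catch","beaker","flask","specimen"]:
        try: print(cam,q,[(c,np.round(X,3).tolist()) for c,X in spot(cam,q,False,4)])
        except Exception as e: print(q,e)
print(env.get_obs()["clock"])
E
```

```text
scene track [(0.7, [0.435, -0.027, -0.002]), (0.5, [0.449, -0.269, 0.081])]
cart it knows: beaker, bed, brick, crate, crate_in, flask, handle, jar, load, mat, specimen, track, weight, woodblock
scene bed [(0.81, [0.448, -0.175, 0.035])]
scene handle [(0.76, [0.451, -0.272, 0.082])]
scene crate [(0.71, [0.631, -0.162, 0.002])]
scene crate_in [(0.73, [0.652, 0.242, 0.006]), (0.7, [0.366, -0.501, 0.0]), (0.69, [0.63, -0.16, 0.008])]
scene mat [(0.87, [0.634, 0.166, -0.001]), (0.57, [0.442, -0.173, 0.036]), (0.31, [0.428, 0.048, 0.02])]
scene load0 [(0.79, [0.652, 0.24, 0.004]), (0.74, [0.662, 0.169, 0.003]), (0.68, [0.64, 0.098, 0.003])]
scene woodblock [(0.81, [0.443, -0.165, 0.038])]
scene brick [(0.8, [0.423, -0.043, 0.021])]
scene weight [(0.63, [0.428, 0.045, 0.02])]
scene jar []
catch it knows: beaker, bed, brick, crate, crate_in, flask, handle, jar, load, mat, specimen, track, weight, woodblock
scene beaker [(0.6, [0.618, 0.406, -0.002]), (0.56, [0.448, -0.27, 0.082])]
scene flask [(0.57, [0.629, -0.429, 0.001])]
scene specimen [(0.68, [0.363, -0.499, 0.002]), (0.3, [0.446, -0.16
[... 389 characters left out ...]
at [(0.81, [0.628, 0.167, -0.004]), (0.62, [0.438, -0.027, 0.001]), (0.59, [0.443, -0.167, 0.034]), (0.31, [0.427, -0.039, 0.019])]
side load0 [(0.68, [0.653, 0.246, 0.001]), (0.63, [0.661, 0.171, -0.003]), (0.54, [0.642, 0.104, 0.0])]
side woodblock [(0.72, [0.442, -0.162, 0.034])]
side brick [(0.73, [0.43, -0.039, 0.016])]
side weight [(0.55, [0.431, 0.051, 0.021])]
side jar [(0.7, [0.442, -0.163, 0.033])]
catch it knows: beaker, bed, brick, crate, crate_in, flask, handle, jar, load, mat, specimen, track, weight, woodblock
side beaker [(0.73, [0.613, 0.404, -0.001])]
side flask [(0.93, [0.62, -0.425, -0.0])]
side specimen [(0.41, [0.641, 0.104, 0.002]), (0.24, [0.627, -0.155, 0.005])]
1.65
```

```bash
cat >> h.py <<'E'
def tool():
    o=env.get_obs(); q=np.array(o["ee_rot"]); R=Ro.from_quat(q[[1,2,3,0]]).as_matrix()
    return np.array(o["ee_pos"]),R,o
def plan(xyz,jaw_deg):
    "tool-frame shift mm, turn deg, for TCP target and jaw (tool y) azimuth in deg, nearest mod 180"
    p,R,o=tool()
    d=R.T@(np.array(xyz)-p)*1000
    cur=np.degrees(np.arctan2(R[1,1],R[0,1]))
    da=(jaw_deg-cur+90)%180-90
    print("t",round(float(o["clock"]),2),"tcp",np.round(p,4).tolist(),"jaw",round(cur,1),"tilt",np.round(R[:,2],3).tolist(),"q",np.round(o["joint_pos"],2).tolist(),"F",np.round(o["ft_force"],1).tolist(),"open",round(float(o["opening"])*1000,1))
    print(" -> shift",np.round(d,1).tolist(),"turn",round(-da,1))
E
python3 - <<'E'
from h import *
c=env.calibration("wrist"); p,R,o=tool()
C=-np.array(c["R"]).T@np.array(c["t"]); print("cam in tool",R.T@(C-p)*1000, R.T@np.array(c["R"]).T)
plan([.443,-.165,.2],3.4)
# orientation estimates
for cam in ["scene","side"]:
    env.capture(cam)
    print(cam,"crate",maskxy(cam,"crate",.03),"mat",maskxy(cam,"mat",.003,1),"wood",maskxy(cam,"woodblock",.06,1),"load",maskxy(cam,"load0",.02))
E
```

```text
cam in tool [  82.74576531   -1.45014279 -179.63671414] [[-2.32554395e-05 -9.47920927e-01 -3.18505756e-01]
 [ 9.99999572e-01  2.72437768e-04 -8.83829840e-04]
 [ 9.24573798e-04 -3.18505640e-01  9.47920515e-01]]
t 1.65 tcp [0.2254, -0.529, 0.1946] jaw -66.9 tilt [0.0, -0.0, -1.0] q [-1.19, 0.32, 1.56, -0.0, 1.26, -0.02] F [0.7, 0.5, 0.5] open 85.5
 -> shift [342.9, -249.6, -5.4] turn -70.3
scene crate [(0.94, 4136, array([ 629.6, -163.5,  291.3,  235.4,   88.8]))] mat [(0.69, 1707, array([634.6, 170.6, 211.7, 173.8,  87.7]))] wood [(0.57, 510, array([ 446.8, -162.6,   87.8,  130.9,    2. ]))] load [(0.86, 350, array([6.514e+02, 2.396e+02, 9.520e+01, 4.890e+01, 2.000e-01])), (0.68, 329, array([643.9,  98.9,  54.3,  90.2,  83.7])), (0.66, 365, array([662. , 165.9,  57.4,  91.8,  76. ]))]
side crate [(0.64, 3164, array([ 630.5, -158.4,  307.2,  244.1,   88.6]))] mat [(0.6, 1264, array([628.4, 174.8, 209.4, 170.3,  88.1]))] wood [(0.61, 478, array([ 441. , -157. ,   72.3,  141. ,    4.2]))] load [(0.76, 271, array([633.6, 104.5,  60.1,  93.8,  77.3])), (0.74, 300, array([652. , 176.7,  53.4, 105.4,  65.8])), (0.61, 305, array([642.6, 243.3,  58.3,  96.6,  83. ]))]
```

drive_tool(
  deltas=[
    [[170,-125,-45],-35,0.75],
    [[170,-125,-45],-35,0.75],
    [[170,-125,-45],-35,0.75],
    [[170,-125,-45],-35,0.75],
    [[170,-125,-45],-35,0.75],
  ],
)

```text
clock: 2.65
ee_pos: [0.3346, -0.3443, 0.2411]
ee_rot: [0.001, 0.873, 0.488, 0.001]
ft_force: [0.2, -0.8, -0.2]
opening: 0.064
```

Run:
```python
from h import *
plan([.443,-.19,.27],3.4)
```

```text
t 2.65 tcp [0.3346, -0.3443, 0.2411] jaw -31.6 tilt [0.002, -0.0, -1.0] q [-0.82, 0.14, 1.69, 0.0, 1.31, -0.27] F [0.2, -0.8, -0.2] open 64.0
 -> shift [188.2, 11.7, -28.7] turn -35.0
```

drive_tool(
  deltas=[
    [[188,12,-29],-35,0.75],
    [[188,12,-29],-35,0.75],
    [[188,12,-29],-35,0.75],
    [[188,12,-29],-35,0.75],
    [[188,12,-29],-35,0.75],
  ],
)

```text
clock: 3.15
ee_pos: [0.4451, -0.1908, 0.2695]
ee_rot: [0.001, 0.685, 0.729, 0.001]
ft_force: [0.2, 0.2, -0.1]
opening: 0.0641
```

Run:
```python
from h import *
plan([.443,-.19,.27],3.4)
im=env.capture("wrist"); cv2.imwrite("pics/b_w.png",im[:,:,::-1])
for q,z in [("woodblock",.076),("bed",.036),("handle",.082),("track",0.02),("brick",.065)]:
    print(q,[(c,np.round(X,4).tolist()) for c,X in spot("wrist",q,False,2)],maskxy("wrist",q,z,1))
```

```text
t 3.15 tcp [0.4451, -0.1908, 0.2695] jaw 3.5 tilt [0.003, 0.001, -1.0] q [-0.43, 0.13, 1.63, 0.0, 1.38, -0.49] F [0.2, 0.2, -0.1] open 64.1
 -> shift [0.9, -2.0, -0.5] turn 0.1
woodblock [(0.67, [0.4404, -0.1621, 0.0354])] [(0.95, 4495, array([ 439.3, -164.2,   50.8,  111.8,    1. ]))]
bed [] [(0.96, 9057, array([ 436.3, -191.4,  115. ,  207.9,    3.4]))]
handle [(0.79, [0.4461, -0.2688, 0.0818])] [(0.89, 8850, array([ 436.8, -183.2,  102.3,  185.7,    4.2]))]
track [] [(0.89, 11257, array([ 433.9, -162.9,  118.4,  279.2,    3.2]))]
brick [(0.97, [0.4212, -0.0402, 0.017])] [(0.83, 2477, array([426.3, -55.2,  50.1,  48.7,   7.3]))]
```

View pics/b_w.png

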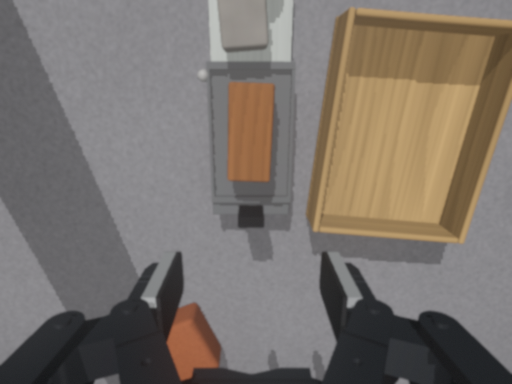

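The wood block sits at pixel (250,132) inside the carriage, the handle at (251,216), and the crate is on the right. I measure the wood block at (0.440,-0.163), and the size fits.

Run:
```python
from h import *
plan([.4395,-.1635,.049],2)
```

```text
t 3.7 tcp [0.442, -0.1947, 0.2686] jaw 3.0 tilt [-0.0, -0.0, -1.0] q [-0.44, 0.13, 1.63, -0.0, 1.38, -0.49] F [0.1, 0.5, -0.0] open 64.2
 -> shift [31.3, -0.9, 219.6] turn 1.0
```

Run:
```python
from h import *
plan([.4395,-.1635,.049],2)
im=env.capture("wrist"); cv2.imwrite("pics/b_w2.png",im[:,:,::-1])
for q,z in [("woodblock",.076),("bed",.036),("handle",.082),("crate",0.06),("brick",.065)]:
    print(q,[(c,np.round(X,4).tolist()) for c,X in spot("wrist",q,False,2)],maskxy("wrist",q,z,1))
# corners of crate top by hand (pixel outer top)
P=unproj("wrist",[[349,9],[514,19],[462,242],[311,230]],.06); print(np.round(P,3)[:, :2])
plan([.4395,-.1635,.049],2)
```

```text
t 3.7 tcp [0.442, -0.1947, 0.2686] jaw 3.0 tilt [-0.0, -0.0, -1.0] q [-0.44, 0.13, 1.63, -0.0, 1.38, -0.49] F [0.1, 0.5, -0.0] open 64.2
 -> shift [31.3, -0.9, 219.6] turn 1.0
woodblock [(0.87, [0.4396, -0.1611, 0.0351])] [(0.65, 4541, array([ 442.3, -160.5,   51.5,  111.1,    0.8]))]
bed [] [(0.91, 8981, array([ 440. , -187.3,  114.6,  211.2,    3.8]))]
handle [(0.91, [0.4496, -0.2626, 0.0808])] [(0.57, 8799, array([ 440.2, -178.6,  100.9,  185.7,    3.8]))]
crate [(0.95, [0.6304, -0.1563, -0.001])] [(0.76, 40385, array([ 624.6, -155.7,  255.6,  209. ,   88.5]))]
brick [(0.82, [0.4247, -0.0357, 0.0181])] [(0.93, 2304, array([428.7, -52.8,  51.1,  45.5,   7.5]))]
[[ 0.534 -0.034]
 [ 0.703 -0.036]
 [ 0.717 -0.289]
 [ 0.524 -0.283]]
t 4.25 tcp [0.4424, -0.1941, 0.2686] jaw 3.1 tilt [0.0, -0.0, -1.0] q [-0.44, 0.13, 1.63, -0.0, 1.38, -0.49] F [0.8, 0.3, -0.1] open 64.0
 -> shift [30.7, -1.3, 219.6] turn 1.1
```

Run:
```python
from h import *
plan([.4415,-.1608,.049],1)
```

```text
t 4.25 tcp [0.4424, -0.1941, 0.2686] jaw 3.1 tilt [0.0, -0.0, -1.0] q [-0.44, 0.13, 1.63, -0.0, 1.38, -0.49] F [0.8, 0.3, -0.1] open 64.0
 -> shift [33.3, 0.8, 219.6] turn 2.1
```

drive_tool(
  deltas=[
    [[33,1,50],2,0.72],
    [[33,1,100],2,0.72],
    [[33,1,150],2,0.72],
    [[33,1,190],2,0.72],
    [[33,1,200],2,0.72],
  ],
)

```text
clock: 4.75
ee_pos: [0.4377, -0.1595, 0.0644]
ee_rot: [-0.005, 0.7, 0.714, -0.002]
ft_force: [0.1, -0.7, 0.5]
opening: 0.0614
```

Run:
```python
from h import *
plan([.4415,-.1608,.049],1)
```

```text
t 4.75 tcp [0.4377, -0.1595, 0.0644] jaw 1.1 tilt [-0.01, 0.004, -1.0] q [-0.37, 0.29, 1.99, -0.0, 0.88, -0.39] F [0.1, -0.7, 0.5] open 61.4
 -> shift [-1.5, 3.9, 15.3] turn 0.1
```

drive_tool(
  deltas=[
    [[0,0,10],0,0.72],
    [[0,0,20],0,0.72],
    [[0,0,20],0,0.72],
  ],
)

```text
clock: 5.05
ee_pos: [0.4423, -0.1615, 0.0491]
ee_rot: [0.001, 0.7, 0.714, 0.0]
ft_force: [0.5, -0.0, 0.4]
opening: 0.0616
```

drive_tool(
  deltas=[
    [[0,0,0],0,0.3],
    [[0,0,0],0,0.3],
    [[0,0,0],0,0.3],
    [[0,0,0],0,0.3],
  ],
  force=40,
)

```text
clock: 5.45
ee_pos: [0.442, -0.1613, 0.0491]
ee_rot: [0.001, 0.7, 0.714, 0.0]
ft_force: [0.5, -0.9, -0.3]
opening: 0.0256
```

Run:
```python
from h import *
plan([.4415,-.1608,.15],1)
```

```text
t 5.45 tcp [0.442, -0.1613, 0.0491] jaw 1.1 tilt [0.001, -0.0, -1.0] q [-0.37, 0.31, 2.0, -0.0, 0.83, -0.39] F [0.5, -0.9, -0.3] open 25.6
 -> shift [0.4, -0.3, -100.9] turn 0.1
```

Run:
```python
from h import *
im=env.capture("wrist"); cv2.imwrite("pics/c_w.png",im[:,:,::-1])
for n in("scene","side"):
    im=env.capture(n);cv2.imwrite(f"pics/c_{n}.png",cv2.resize(im[100:260,150:400,::-1],None,fx=3,fy=3))
```

```text
(no output)
```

View pics/c_w.png

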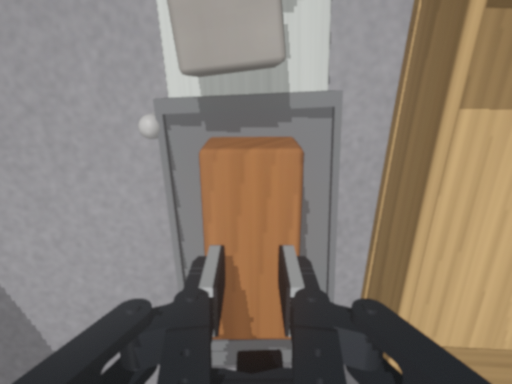

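View pics/c_side.png

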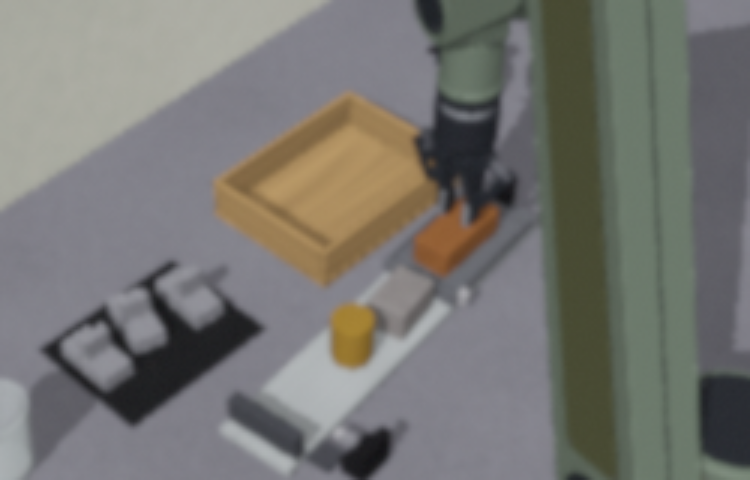

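View pics/c_scene.png

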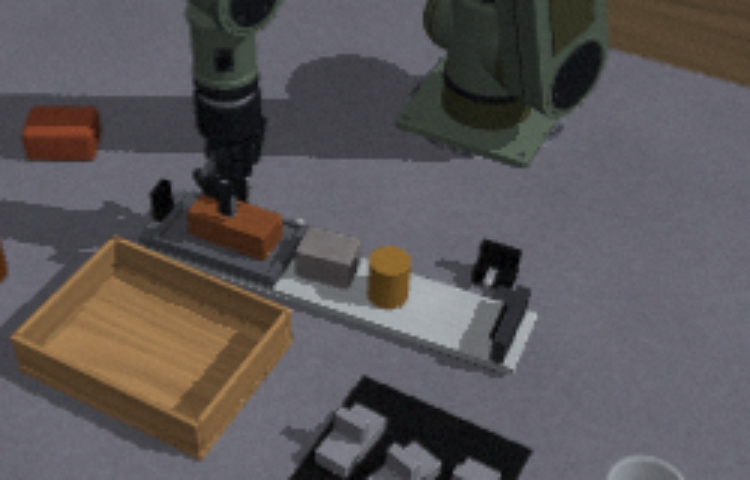

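Run:
```python
from h import *
p,R,o=tool(); print(p)
for n in("scene","side"):
    im=env.capture(n)[:,:,::-1].copy()
    pts=[p+R@np.array([0,0,-h]) for h in (0,.019,.055,.1)]
    uv=proj(n,pts); print(n,uv.round(1).tolist())
    k=6; u0,v0=int(uv[0,0])-50,int(uv[0,1])-50
    z=cv2.resize(im[v0:v0+90,u0:u0+110],None,fx=k,fy=k,interpolation=cv2.INTER_CUBIC)
    for (u,v),c in zip(uv,[(0,0,255),(0,255,255),(0,255,0),(255,0,0)]): cv2.circle(z,(int((u-u0+.5)*k),int((v-v0+.5)*k)),4,c,2)
    cv2.imwrite(f"pics/d_{n}.png",z)
```

```text
[ 0.4417053  -0.1611896   0.04878871]
scene [[228.6, 175.9], [228.4, 172.1], [227.9, 164.8], [227.2, 155.3]]
side [[301.6, 178.8], [301.9, 175.0], [302.6, 167.6], [303.4, 158.1]]
```

View pics/d_scene.png

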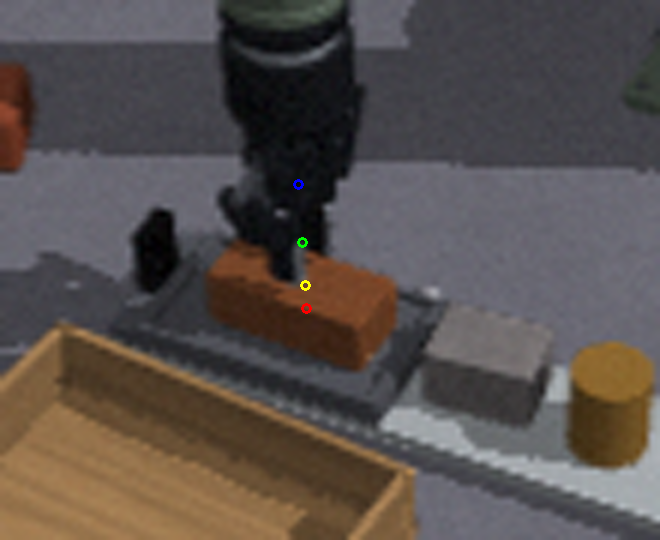

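View pics/d_side.png

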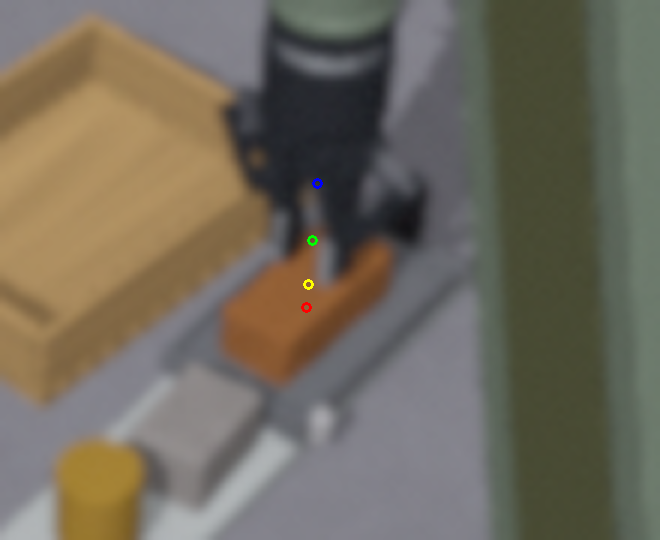

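The fingers closed above the block instead of around it. They passed 50 mm with no force, and all three images show the tips at about block-top height. So the real fingertips sit higher than the reported TCP. I'll measure that offset with a gentle touch on the block top, which I know is at 76 mm.

drive_tool(
  deltas=[
    [[0,0,3],0,0.3],
    [[0,0,5],0,0.3],
  ],
)

```text
clock: 5.9
ee_pos: [0.4415, -0.1611, 0.0433]
ee_rot: [-0.0, 0.7, 0.714, -0.0]
ft_force: [-0.0, 0.1, 0.1]
opening: 0.0258
```

drive_tool(
  deltas=[
    [[0,0,3],0,0.3],
    [[0,0,3],0,0.3],
  ],
)

```text
clock: 6.1
ee_pos: [0.4412, -0.161, 0.0401]
ee_rot: [-0.0, 0.7, 0.714, -0.0]
ft_force: [0.3, 0.2, 0.3]
opening: 0.0256
```

drive_tool(
  deltas=[
    [[0,0,3],0,0.3],
    [[0,0,3],0,0.3],
  ],
)

```text
clock: 6.3
ee_pos: [0.4418, -0.1612, 0.0391]
ee_rot: [0.0, 0.7, 0.714, 0.0]
ft_force: [-3.3, 1.8, 13.8]
opening: 0.0251
```

drive_tool(
  deltas=[
    [[0,0,3],0,0.3],
    [[0,0,3],0,0.3],
  ],
)

```text
clock: 6.5
ee_pos: [0.4419, -0.1612, 0.0389]
ee_rot: [0.001, 0.7, 0.714, 0.0]
ft_force: [-9.6, 3.4, 38.3]
opening: 0.0255
```

Run:
```python
from h import *
im=env.capture("wrist"); cv2.imwrite("pics/e_w.png",im[:,:,::-1])
for n in("scene","side"):
    p,R,o=tool()
    im=env.capture(n)[:,:,::-1].copy()
    uv=proj(n,[p]); u0,v0=int(uv[0,0])-50,int(uv[0,1])-50
    z=cv2.resize(im[v0:v0+90,u0:u0+110],None,fx=4,fy=4,interpolation=cv2.INTER_CUBIC)
    cv2.imwrite(f"pics/e_{n}.png",z)
a=cv2.imread("pics/e_scene.png");b=cv2.imread("pics/e_side.png");cv2.imwrite("pics/e.png",np.hstack([a,b])[:, :800])
```

```text
(no output)
```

View pics/e.png

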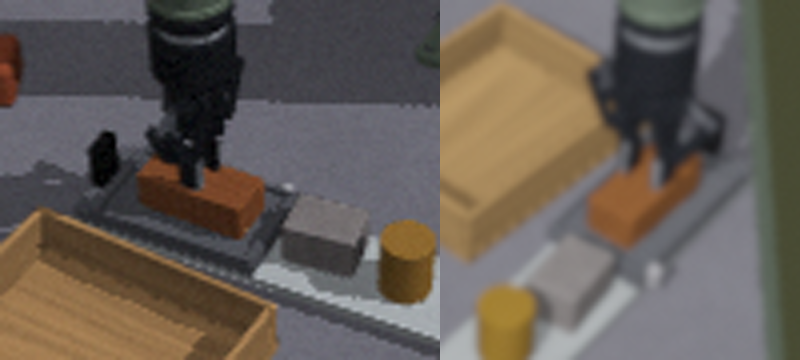

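View pics/e_w.png

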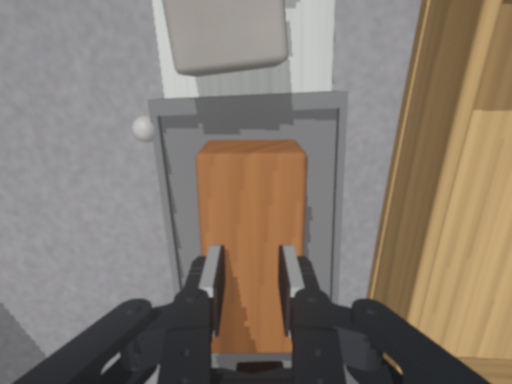

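Contact came at a reported z of 0.0395, and the block top is at 0.076. The real fingertips are therefore about 36 mm behind the reported TCP, and I'll include that from here on. I'll raise, open and regrasp lower.

drive_tool(
  deltas=[
    [[0,0,-20],0,0.3],
    [[0,0,-20],0,0.72],
    [[0,0,-20],0,0.72],
    [[0,0,-20],0,0.72],
    [[0,0,-20],0,0.72],
  ],
)

```text
clock: 7.15
ee_pos: [0.441, -0.1609, 0.0537]
ee_rot: [-0.001, 0.7, 0.714, -0.0]
ft_force: [0.4, 0.3, -0.4]
opening: 0.0613
```

Run:
```python
from h import *
im=env.capture("wrist"); cv2.imwrite("pics/f_w.png",im[:,:,::-1])
print(maskxy("wrist","woodblock",.076,1))
plan([.4415,-.1608,.013],1)
```

```text
[(0.82, 18350, array([ 442.4, -157.3,   49.4,  113.9,    1.3]))]
t 7.25 tcp [0.4412, -0.161, 0.0539] jaw 1.1 tilt [-0.001, 0.0, -1.0] q [-0.37, 0.3, 2.0, -0.0, 0.84, -0.39] F [0.4, 0.7, -0.3] open 61.7
 -> shift [0.2, 0.3, 40.9] turn 0.1
```

View pics/f_w.png

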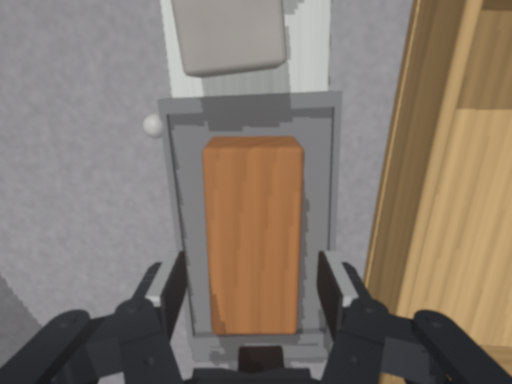

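The fingers now straddle the block, with tips at (180,255) and (325,255), and the block is centred between them.

drive_tool(
  deltas=[
    [[3,1,20],0,0.72],
    [[3,1,36],0,0.72],
    [[3,1,42],0,0.72],
    [[3,1,42],0,0.72],
  ],
)

```text
clock: 7.65
ee_pos: [0.4418, -0.1579, 0.0117]
ee_rot: [-0.001, 0.7, 0.714, -0.001]
ft_force: [0.4, 0.3, -0.1]
opening: 0.0616
```

drive_tool(
  deltas=[
    [[0,0,0],0,0.4],
    [[0,0,0],0,0.4],
    [[0,0,0],0,0.4],
    [[0,0,0],0,0.4],
  ],
  force=40,
)

```text
clock: 8.05
ee_pos: [0.4428, -0.1582, 0.013]
ee_rot: [0.0, 0.7, 0.714, 0.0]
ft_force: [0.1, 0.7, 0.0]
opening: 0.0493
```

drive_tool(
  deltas=[
    [[0,0,-45],0,0.4],
    [[0,0,-90],0,0.4],
    [[0,0,-105],0,0.4],
  ],
)

```text
clock: 8.35
ee_pos: [0.445, -0.159, 0.1218]
ee_rot: [0.004, 0.7, 0.714, 0.002]
ft_force: [-0.3, -0.8, -1.6]
opening: 0.049
```

Run:
```python
from h import *
im=env.capture("scene"); cv2.imwrite("pics/g_s.png",cv2.resize(im[100:260,150:400,::-1],None,fx=3,fy=3))
plan([.6304,-.102,.105],-1.5)
```

```text
t 8.4 tcp [0.4454, -0.1592, 0.1225] jaw 1.1 tilt [0.009, -0.004, -1.0] q [-0.37, 0.22, 1.91, -0.0, 1.01, -0.39] F [1.0, -0.1, -0.4] open 49.4
 -> shift [53.8, 185.8, 19.0] turn 2.6
```

View pics/g_s.png

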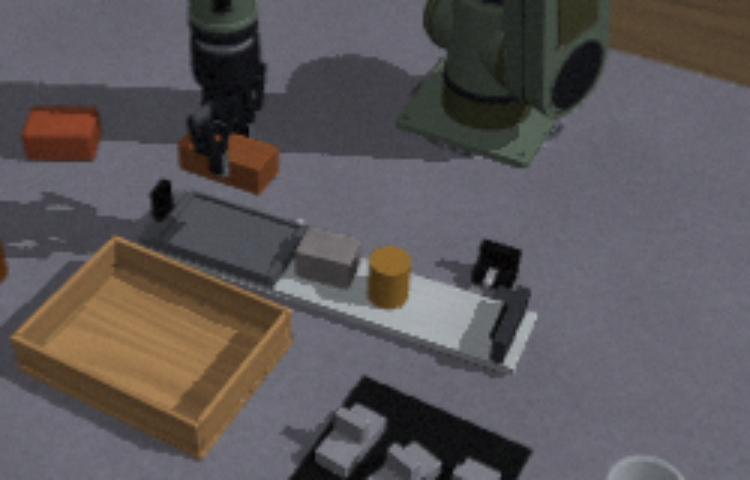

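The wood block is held above the carriage, and the bed is empty.

drive_tool(
  deltas=[
    [[54,188,0],2.6,0.4],
    [[54,188,0],2.6,0.4],
    [[54,188,0],2.6,0.4],
    [[54,188,0],2.6,0.4],
    [[54,188,0],2.6,0.4],
  ],
)

```text
clock: 8.9
ee_pos: [0.6342, -0.0986, 0.1153]
ee_rot: [0.0, 0.715, 0.699, 0.001]
ft_force: [-1.0, -0.3, -1.7]
opening: 0.0491
```

Run:
```python
from h import *
plan([.6304,-.102,-.013],-1.5)
im=env.capture("wrist"); cv2.imwrite("pics/g_w.png",im[:,:,::-1])
plan([.6304,-.102,-.013],-1.5)
```

```text
t 8.9 tcp [0.6342, -0.0986, 0.1153] jaw -1.4 tilt [0.002, 0.001, -1.0] q [-0.17, 0.48, 1.52, 0.0, 1.14, -0.15] F [-1.0, -0.3, -1.7] open 49.1
 -> shift [-3.6, -4.0, 128.3] turn 0.1
t 8.95 tcp [0.6308, -0.0994, 0.1152] jaw -1.4 tilt [-0.002, 0.0, -1.0] q [-0.17, 0.47, 1.53, 0.0, 1.14, -0.15] F [-0.5, 0.2, -2.0] open 49.3
 -> shift [-2.7, -0.0, 128.2] turn 0.1
```

View pics/g_w.png

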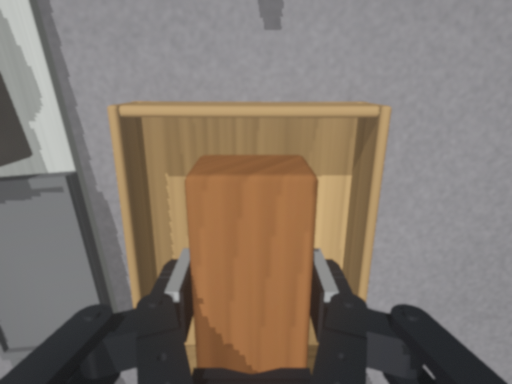

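The block hangs centred over the box, whose rim spans columns 112–388.

drive_tool(
  deltas=[
    [[-6,0,45],0,0.4],
    [[-6,0,90],0,0.4],
    [[-6,0,115],0,0.4],
    [[-6,0,126],0,0.4],
    [[-6,0,126],0,0.4],
  ],
)

```text
clock: 9.45
ee_pos: [0.6272, -0.1067, -0.01]
ee_rot: [-0.002, 0.717, 0.697, -0.001]
ft_force: [-0.6, -0.2, -1.2]
opening: 0.0497
```

drive_tool(
  deltas=[
    [[0,0,0],0,0.72],
    [[0,0,0],0,0.72],
    [[0,0,0],0,0.72],
    [[0,0,-40],0,0.72],
    [[0,0,-90],0,0.72],
  ],
)

```text
clock: 9.95
ee_pos: [0.6278, -0.1063, 0.0813]
ee_rot: [-0.002, 0.716, 0.698, -0.001]
ft_force: [0.7, -0.3, 0.1]
opening: 0.0613
```

drive_tool(
  deltas=[
    [[0,0,-50],0,0.72],
    [[40,-80,-100],-4,0.72],
    [[80,-130,-150],-6,0.72],
    [[80,-180,-180],-6,0.72],
    [[80,-210,-180],-6,0.72],
  ],
)

```text
clock: 10.45
ee_pos: [0.4748, -0.0349, 0.2372]
ee_rot: [0.002, 0.679, 0.734, 0.001]
ft_force: [0.1, 0.2, 0.7]
opening: 0.0613
```

Run:
```python
from h import *
plan([.427,-.06,.23],6)
env.capture("scene")
im=env.capture("wrist"); cv2.imwrite("pics/h_w.png",im[:,:,::-1])
plan([.427,-.06,.23],6)
```

```text
t 10.45 tcp [0.4748, -0.0349, 0.2372] jaw 4.5 tilt [0.004, -0.0, -1.0] q [-0.1, 0.13, 1.7, 0.0, 1.3, -0.18] F [0.1, 0.2, 0.7] open 61.3
 -> shift [-21.2, -49.6, 7.0] turn -1.5
t 10.55 tcp [0.4726, -0.0346, 0.2394] jaw 4.6 tilt [0.007, -0.0, -1.0] q [-0.1, 0.13, 1.71, 0.0, 1.3, -0.18] F [1.3, -0.7, 0.5] open 61.7
 -> shift [-21.7, -47.5, 9.1] turn -1.4
```

View pics/h_w.png

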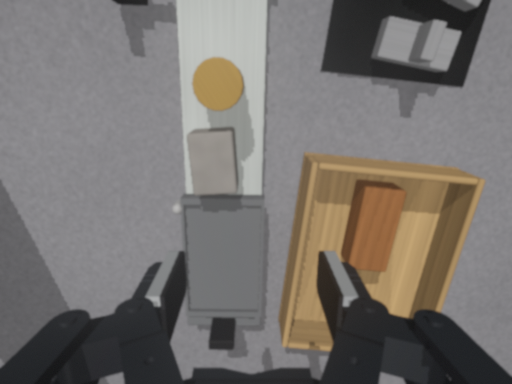

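The wood block is in the box at (374,225). The brick is at (213,162), the brass weight at (218,84), and the carriage is empty.

drive_tool(
  deltas=[
    [[-40,-45,0],-1.5,0.8],
    [[-40,-45,0],-1.5,0.8],
    [[-40,-45,0],-1.5,0.8],
    [[-40,-45,0],-1.5,0.8],
  ],
)

```text
clock: 10.95
ee_pos: [0.4345, -0.0791, 0.2347]
ee_rot: [0.0, 0.67, 0.743, 0.001]
ft_force: [0.2, 0.5, 0.1]
opening: 0.0685
```

Run:
```python
from h import *
im=env.capture("wrist"); cv2.imwrite("pics/i_w.png",im[:,:,::-1])
for q,z in [("brick",.065),("weight",.08),("bed",.042),("track",.02),("woodblock",.048)]:
    print(q,[(c,np.round(X,4).tolist()) for c,X in spot("wrist",q,False,2)],maskxy("wrist",q,z,1))
plan([.425,-.038,.06],6)
```

```text
brick [(0.86, [0.4224, -0.0355, 0.0198])] [(0.69, 3231, array([427. , -35.7,  49.6,  71.1,   7.8]))]
weight [(0.8, [0.4329, 0.0486, 0.0216])] [(0.66, 2616, array([429.8,  45.7,  48.3,  49.8,  27.7]))]
bed [(0.68, [0.4418, -0.1662, 0.0371])] [(0.91, 12289, array([ 440.6, -191.2,  113. ,  224.3,    4.5]))]
track [] [(0.62, 3328, array([426.1, -42. ,  55.9,  80.8,   8.2]))]
woodblock [(0.69, [0.6281, -0.1096, 0.0069])] [(0.88, 5148, array([ 618.8, -105.7,  113.6,   67.3,   88.6]))]
t 11.5 tcp [0.4336, -0.079, 0.2344] jaw 6.0 tilt [-0.0, -0.0, -1.0] q [-0.21, 0.08, 1.77, -0.0, 1.29, -0.31] F [-0.8, 1.0, -1.1] open 68.4
 -> shift [41.7, -4.3, 174.4] turn -0.0
```

View pics/i_w.png

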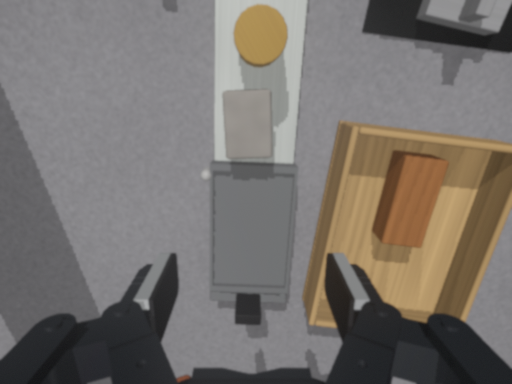

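Run:
```python
from h import *
plan([.4262,-.0358,0.0],7.5)
```

```text
t 11.5 tcp [0.4336, -0.079, 0.2344] jaw 6.0 tilt [-0.0, -0.0, -1.0] q [-0.21, 0.08, 1.77, -0.0, 1.29, -0.31] F [-0.8, 1.0, -1.1] open 68.4
 -> shift [43.8, -2.9, 234.4] turn -1.5
```

drive_tool(
  deltas=[
    [[44,-3,50],-1.5,0.8],
    [[44,-3,100],-1.5,0.8],
    [[44,-3,150],-1.5,0.8],
    [[44,-3,170],-1.5,0.8],
    [[44,-3,170],-1.5,0.8],
  ],
)

```text
clock: 12.0
ee_pos: [0.4222, -0.0351, 0.0611]
ee_rot: [-0.004, 0.659, 0.752, -0.003]
ft_force: [-1.2, 0.3, 0.4]
opening: 0.0684
```

Run:
```python
from h import *
im=env.capture("wrist"); cv2.imwrite("pics/j_w.png",im[:,:,::-1])
print(maskxy("wrist","brick",.065,1))
plan([.4262,-.0358,0.0],7.5)
```

```text
[(0.92, 10476, array([431.2, -34.2,  51.3,  81.2,   7.8]))]
t 12.1 tcp [0.4266, -0.0358, 0.0651] jaw 7.5 tilt [0.0, -0.0, -1.0] q [-0.11, 0.23, 2.07, -0.0, 0.84, -0.24] F [1.2, -0.3, 0.7] open 68.1
 -> shift [0.0, -0.4, 65.1] turn -0.0
```

View pics/j_w.png

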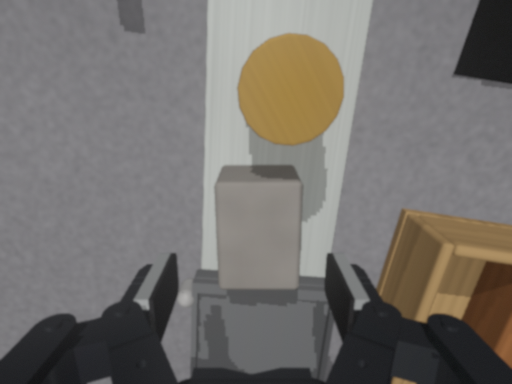

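drive_tool(
  deltas=[
    [[0,1,30],0,0.8],
    [[0,1,55],0,0.8],
    [[0,1,65],0,0.8],
    [[0,1,65],0,0.8],
  ],
)

```text
clock: 12.5
ee_pos: [0.4277, -0.0357, 0.0001]
ee_rot: [0.0, 0.66, 0.752, 0.0]
ft_force: [-1.0, -0.3, 0.7]
opening: 0.0684
```

drive_tool(
  deltas=[
    [[0,0,0],0,0.4],
    [[0,0,0],0,0.4],
    [[0,0,0],0,0.4],
    [[0,0,0],0,0.4],
    [[0,0,-3],0,0.4],
  ],
  force=50,
)

```text
clock: 13.0
ee_pos: [0.4274, -0.0356, 0.0033]
ee_rot: [0.001, 0.66, 0.752, 0.0]
ft_force: [-0.5, 0.0, -3.5]
opening: 0.0489
```

drive_tool(
  deltas=[
    [[0,0,-45],0,0.4],
    [[0,0,-90],0,0.4],
    [[0,0,-120],0,0.4],
  ],
)

```text
clock: 13.3
ee_pos: [0.4278, -0.0356, 0.1256]
ee_rot: [0.002, 0.659, 0.752, 0.001]
ft_force: [0.9, -0.2, -4.0]
opening: 0.049
```

Run:
```python
from h import *
plan([.588,-.22,.105],-1.5)
im=env.capture("scene"); cv2.imwrite("pics/k_s.png",cv2.resize(im[100:260,150:400,::-1],None,fx=3,fy=3))
```

```text
t 13.3 tcp [0.4278, -0.0356, 0.1256] jaw 7.5 tilt [0.004, -0.0, -1.0] q [-0.11, 0.15, 1.99, -0.0, 1.0, -0.24] F [0.9, -0.2, -4.0] open 49.0
 -> shift [-203.7, 134.7, 21.2] turn 9.0
```

View pics/k_s.png

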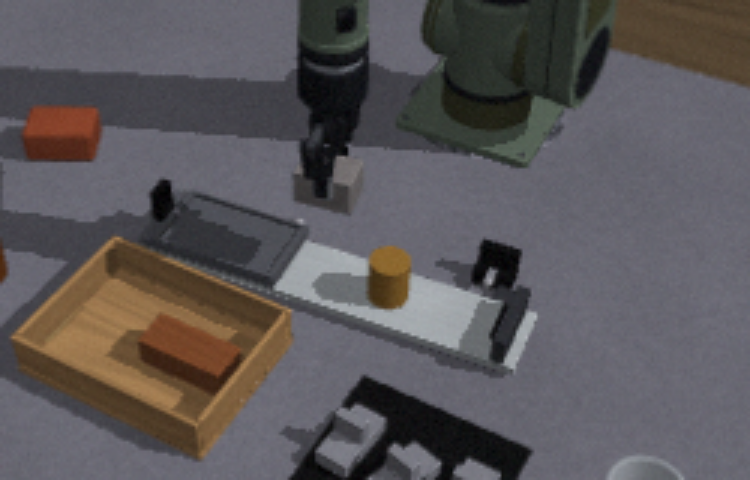

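The brick is held, and the wood block lies in the box. Next I'll move the brick to a free part of the box.

drive_tool(
  deltas=[
    [[-206,135,0],9,0.4],
    [[-206,135,0],9,0.4],
    [[-206,135,0],9,0.4],
    [[-206,135,0],9,0.4],
    [[-206,135,0],9,0.4],
  ],
)

```text
clock: 13.85
ee_pos: [0.5883, -0.2239, 0.1217]
ee_rot: [-0.0, 0.717, 0.697, -0.0]
ft_force: [0.2, 0.3, -3.0]
opening: 0.0492
```

drive_tool(
  deltas=[
    [[0,0,20],0,0.4],
    [[0,0,45],0,0.4],
  ],
)

```text
clock: 14.05
ee_pos: [0.5888, -0.2238, 0.0769]
ee_rot: [0.001, 0.717, 0.697, 0.0]
ft_force: [-0.0, 0.9, -4.6]
opening: 0.0488
```

Run:
```python
from h import *
im=env.capture("wrist"); cv2.imwrite("pics/l_w.png",im[:,:,::-1])
plan([.588,-.222,-.01],-1.5)
```

```text
t 14.1 tcp [0.5847, -0.2217, 0.0715] jaw -1.6 tilt [-0.008, 0.003, -1.0] q [-0.38, 0.5, 1.61, 0.0, 1.05, -0.35] F [-2.2, 0.4, -7.2] open 49.4
 -> shift [-0.5, 4.0, 81.4] turn -0.1
```

View pics/l_w.png

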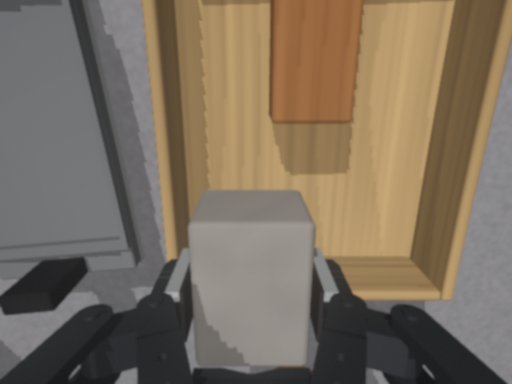

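drive_tool(
  deltas=[
    [[3,4,40],0,0.4],
    [[3,4,75],0,0.4],
    [[3,4,86],0,0.4],
    [[3,4,86],0,0.4],
  ],
)

```text
clock: 14.5
ee_pos: [0.5907, -0.2188, -0.0088]
ee_rot: [-0.001, 0.716, 0.698, -0.001]
ft_force: [-0.5, -0.1, -2.8]
opening: 0.0492
```

drive_tool(
  deltas=[
    [[0,0,0],0,0.66],
    [[0,0,0],0,0.66],
    [[0,0,0],0,0.66],
    [[0,0,-40],0,0.66],
    [[0,0,-90],0,0.66],
  ],
)

```text
clock: 15.0
ee_pos: [0.5902, -0.2188, 0.0808]
ee_rot: [-0.002, 0.716, 0.698, -0.001]
ft_force: [-0.0, -0.1, 0.3]
opening: 0.0564
```

Run:
```python
from h import *
plan([.43,.02,.22],3.5)
```

```text
t 15.0 tcp [0.5902, -0.2188, 0.0808] jaw -1.5 tilt [-0.005, 0.002, -1.0] q [-0.37, 0.49, 1.59, -0.0, 1.06, -0.35] F [-0.0, -0.1, 0.3] open 56.4
 -> shift [234.6, -167.1, -138.0] turn -5.0
```

drive_tool(
  deltas=[
    [[0,0,-50],-5,0.8],
    [[35,-25,-75],-5,0.8],
    [[70,-50,-100],-5,0.8],
    [[110,-78,-110],-5,0.8],
    [[150,-107,-110],-5,0.8],
  ],
)

```text
clock: 15.5
ee_pos: [0.4891, -0.0656, 0.1943]
ee_rot: [0.003, 0.686, 0.728, 0.002]
ft_force: [0.3, 0.5, 0.1]
opening: 0.0688
```

drive_tool(
  deltas=[
    [[65,-60,0],0,0.8],
    [[65,-60,0],0,0.8],
    [[65,-60,0],0,0.8],
    [[65,-60,0],0,0.8],
  ],
)

```text
clock: 15.9
ee_pos: [0.4253, -0.0051, 0.1926]
ee_rot: [0.001, 0.685, 0.729, 0.001]
ft_force: [0.5, -0.3, -0.7]
opening: 0.0686
```

Run:
```python
from h import *
env.capture("scene")
im=env.capture("wrist"); cv2.imwrite("pics/m_w.png",im[:,:,::-1])
print([(c,np.round(X,4).tolist()) for c,X in spot("wrist","weight",False,2)],maskxy("wrist","weight",.08,1))
print(maskxy("wrist","brick",.053,1))
plan([.43,.046,.0],3.5)
```

```text
[(0.79, [0.43, 0.0507, 0.0206])] [(0.88, 2669, array([430.1,  46.2,  48.7,  49.6,  48.1]))]
[(0.2, 4060, array([615.2, 100.4,  41.9,  80.8,  87.8]))]
t 16.15 tcp [0.4258, -0.006, 0.1914] jaw 3.4 tilt [0.0, -0.0, -1.0] q [-0.04, 0.09, 1.88, -0.0, 1.18, -0.1] F [0.6, 0.9, -0.4] open 68.5
 -> shift [51.7, 7.3, 191.4] turn -0.1
```

View pics/m_w.png

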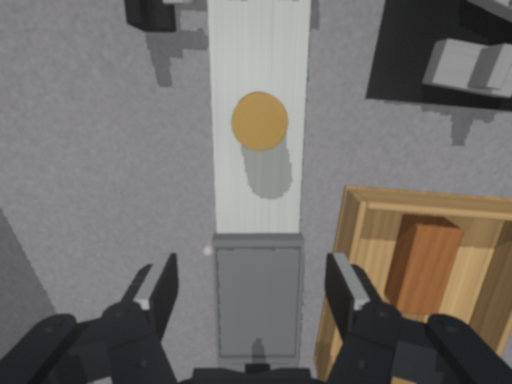

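The weight is at pixel (260,121), which is world (0.430,0.046), and it is the last thing left on the track.

drive_tool(
  deltas=[
    [[52,7,50],0,0.8],
    [[52,7,100],0,0.8],
    [[52,7,120],0,0.8],
    [[52,7,120],0,0.8],
  ],
)

```text
clock: 16.55
ee_pos: [0.4252, 0.0468, 0.0675]
ee_rot: [-0.004, 0.685, 0.728, -0.004]
ft_force: [-0.4, -1.4, 0.3]
opening: 0.0685
```

drive_tool(
  deltas=[
    [[0,0,30],0,0.8],
    [[0,0,55],0,0.8],
    [[0,0,64],0,0.8],
    [[0,0,64],0,0.8],
  ],
)

```text
clock: 16.95
ee_pos: [0.4293, 0.0466, 0.0077]
ee_rot: [-0.0, 0.686, 0.728, -0.0]
ft_force: [0.3, 0.3, -0.0]
opening: 0.0676
```

drive_tool(
  deltas=[
    [[0,0,0],0,0.4],
    [[0,0,0],0,0.4],
    [[0,0,0],0,0.4],
    [[0,0,0],0,0.4],
    [[0,0,-3],0,0.4],
  ],
  force=60,
)

```text
clock: 17.45
ee_pos: [0.4292, 0.047, 0.0114]
ee_rot: [0.001, 0.685, 0.728, 0.001]
ft_force: [-0.5, -0.9, -4.3]
opening: 0.0486
```

drive_tool(
  deltas=[
    [[0,0,-45],0,0.4],
    [[0,0,-90],0,0.4],
    [[0,0,-130],0,0.4],
  ],
)

```text
clock: 17.75
ee_pos: [0.4284, 0.0471, 0.1427]
ee_rot: [0.0, 0.685, 0.728, 0.0]
ft_force: [1.5, 0.2, -4.1]
opening: 0.0486
```

Run:
```python
from h import *
plan([.668,-.218,.135],-1.5)
im=env.capture("scene"); cv2.imwrite("pics/n_s.png",cv2.resize(im[100:260,150:400,::-1],None,fx=3,fy=3))
env.capture("side")
for c in("scene","side"): print([(c,np.round(X,4).tolist()) for c,X in spot(c,"brick",False,2)])
```

```text
t 17.75 tcp [0.4284, 0.0471, 0.1427] jaw 3.5 tilt [0.001, 0.0, -1.0] q [0.08, 0.14, 1.95, 0.0, 1.05, 0.02] F [1.5, 0.2, -4.1] open 48.6
 -> shift [-279.1, 223.1, 7.8] turn 5.0
[(0.78, [0.5917, -0.2262, 0.0088]), (0.23, [0.4437, -0.1743, 0.0351])]
[(0.65, [0.5929, -0.2227, 0.0055])]
```

View pics/n_s.png

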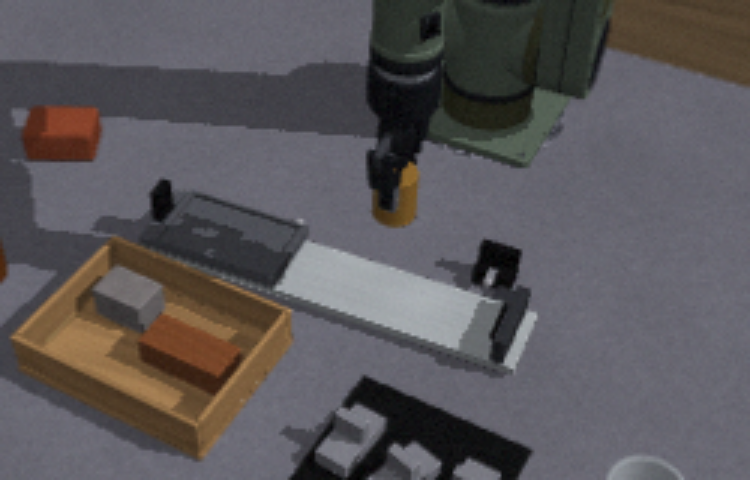

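The weight is held, and the brick is in the box with the wood block.

drive_tool(
  deltas=[
    [[-195,156,0],5,0.4],
    [[-195,156,0],5,0.4],
    [[-195,156,0],5,0.4],
    [[-195,156,0],5,0.4],
    [[-195,156,0],5,0.4],
  ],
)

```text
clock: 18.45
ee_pos: [0.5955, -0.1393, 0.1372]
ee_rot: [-0.003, 0.717, 0.698, -0.002]
ft_force: [1.2, 0.3, -4.0]
opening: 0.0487
```

Run:
```python
from h import *
plan([.668,-.218,.06],-1.5)
```

```text
t 18.45 tcp [0.5955, -0.1393, 0.1372] jaw -1.5 tilt [-0.006, 0.002, -1.0] q [-0.25, 0.42, 1.56, 0.0, 1.17, -0.22] F [1.2, 0.3, -4.0] open 48.7
 -> shift [-76.8, 75.0, 76.7] turn -0.0
```

drive_tool(
  deltas=[
    [[-77,75,0],0,0.4],
    [[-77,75,0],0,0.4],
    [[-77,75,40],0,0.4],
    [[-77,75,70],0,0.4],
    [[-77,75,70],0,0.4],
  ],
)

```text
clock: 18.95
ee_pos: [0.6633, -0.2156, 0.0611]
ee_rot: [-0.008, 0.717, 0.697, -0.004]
ft_force: [-0.7, -0.2, -5.1]
opening: 0.0484
```

Run:
```python
from h import *
im=env.capture("wrist"); cv2.imwrite("pics/o_w.png",im[:,:,::-1])
plan([.668,-.218,-.002],-1.5)
```

```text
t 19.0 tcp [0.6656, -0.216, 0.0649] jaw -1.5 tilt [-0.011, 0.004, -1.0] q [-0.33, 0.61, 1.41, -0.0, 1.13, -0.3] F [-0.3, 0.5, -5.1] open 48.4
 -> shift [-2.2, 3.2, 66.9] turn -0.0
```

View pics/o_w.png

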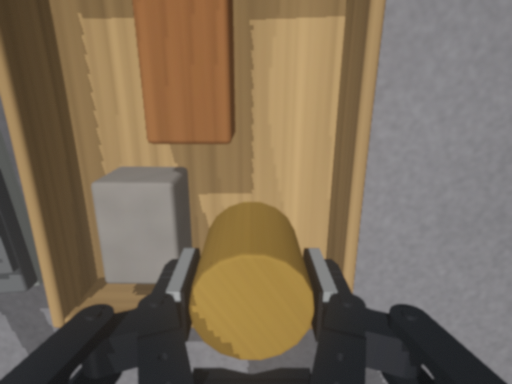

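drive_tool(
  deltas=[
    [[0,0,30],0,0.4],
    [[0,0,55],0,0.4],
    [[0,0,65],0,0.4],
    [[0,0,65],0,0.4],
    [[0,0,65],0,0.4],
  ],
)

```text
clock: 19.5
ee_pos: [0.6703, -0.2173, 0.0072]
ee_rot: [0.001, 0.716, 0.698, 0.001]
ft_force: [-0.2, -0.3, -3.5]
opening: 0.0482
```

drive_tool(
  deltas=[
    [[0,0,0],0,0.67],
    [[0,0,0],0,0.67],
    [[0,0,0],0,0.67],
    [[0,0,-35],0,0.67],
    [[0,0,-85],0,0.67],
  ],
)

```text
clock: 20.0
ee_pos: [0.6672, -0.2165, 0.0888]
ee_rot: [-0.003, 0.716, 0.698, -0.001]
ft_force: [1.1, 0.1, -0.4]
opening: 0.0574
```

drive_tool(
  deltas=[
    [[0,0,-50],0,0.67],
    [[20,0,-95],0,0.67],
    [[60,0,-120],0,0.67],
    [[110,0,-130],0,0.67],
    [[160,0,-140],0,0.67],
  ],
)

```text
clock: 20.5
ee_pos: [0.6737, -0.058, 0.2326]
ee_rot: [0.001, 0.717, 0.697, 0.001]
ft_force: [-0.0, 0.1, -0.1]
opening: 0.0574
```

Run:
```python
from h import *
env.capture("scene")
im=env.capture("wrist"); cv2.imwrite("pics/p_w.png",im[:,:,::-1])
plan([.63,.1,.22],0)
```

```text
t 20.6 tcp [0.6743, -0.053, 0.2333] jaw -1.2 tilt [0.005, 0.002, -1.0] q [-0.1, 0.46, 1.24, 0.0, 1.43, -0.08] F [-0.4, -0.2, -1.1] open 57.1
 -> shift [152.0, -47.5, 13.5] turn -1.2
```

View pics/p_w.png

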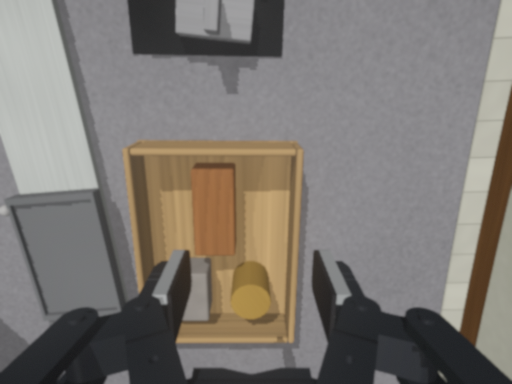

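All three items are in the box and upright: wood (214,210), brick (197,290), weight (251,290). Next I'll go to the loads on the mat.

drive_tool(
  deltas=[
    [[150,-25,-20],-2,0.4],
    [[150,-25,-20],-2,0.4],
    [[150,-25,-20],-2,0.4],
    [[150,-25,-20],-2,0.4],
    [[150,-25,-20],-2,0.4],
  ],
)

```text
clock: 21.1
ee_pos: [0.6524, 0.0922, 0.2508]
ee_rot: [0.001, 0.703, 0.711, 0.0]
ft_force: [0.3, -1.2, 0.1]
opening: 0.0342
```

Run:
```python
from h import *
env.capture("side")
im=env.capture("wrist"); cv2.imwrite("pics/q_w.png",im[:,:,::-1])
print([(c,np.round(X,4).tolist()) for c,X in spot("wrist","load0",False,4)])
for r in maskxy("wrist","load0",.025,4): print(r)
plan([.63,.1,.22],0)
```

```text
[(0.79, [0.6429, 0.1017, 0.0053]), (0.7, [0.6215, 0.1683, 0.0025]), (0.66, [0.6497, 0.2405, 0.0037])]
(0.96, 2406, array([624.6, 168. ,  39.5,  80.2,  72.5]))
(0.85, 2870, array([649.3, 238.9,  38.4,  80.4,  88. ]))
(0.61, 2347, array([640.1, 101.2,  48.5,  79.7,  82.4]))
t 21.3 tcp [0.6526, 0.0897, 0.2499] jaw 0.4 tilt [-0.0, -0.001, -1.0] q [0.12, 0.43, 1.25, -0.0, 1.46, 0.11] F [0.3, -1.5, 0.1] open 34.2
 -> shift [10.5, -22.5, 29.9] turn 0.4
```

View pics/q_w.png

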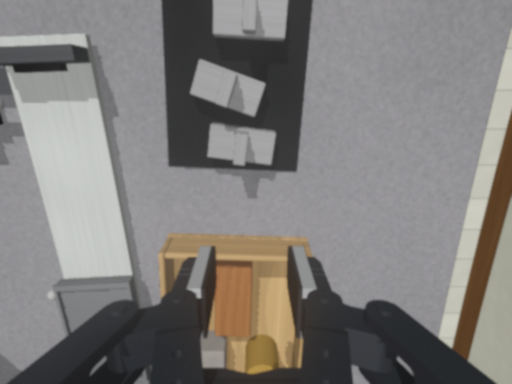

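The middle load has been knocked from x=0.662 to x=0.622, so this look was needed. The loads are now at (0.641,0.101) with yaw −7.6°, (0.624,0.168) with yaw −17.5°, and (0.649,0.239) with yaw −2°. I'll take the nearest first.

Run:
```python
from h import *
plan([.641,.101,.10],-7)
```

```text
t 21.3 tcp [0.6526, 0.0897, 0.2499] jaw 0.4 tilt [-0.0, -0.001, -1.0] q [0.12, 0.43, 1.25, -0.0, 1.46, 0.11] F [0.3, -1.5, 0.1] open 34.2
 -> shift [11.5, -11.5, 149.9] turn 7.4
```

drive_tool(
  deltas=[
    [[11,-11,50],7,0.4],
    [[11,-11,100],7,0.4],
    [[11,-11,150],7,0.4],
    [[11,-11,150],7,0.4],
    [[11,-11,150],7,0.4],
  ],
)

```text
clock: 21.8
ee_pos: [0.6416, 0.1013, 0.1001]
ee_rot: [-0.0, 0.747, 0.665, -0.001]
ft_force: [-0.5, -0.1, 0.9]
opening: 0.0342
```

Run:
```python
from h import *
plan([.641,.101,.10],-7)
im=env.capture("wrist"); cv2.imwrite("pics/r_w.png",im[:,:,::-1])
for r in maskxy("wrist","load0",.025,2): print(r)
print([(c,np.round(X,4).tolist()) for c,X in spot("wrist","load0",False,4)])
```

```text
t 21.8 tcp [0.6416, 0.1013, 0.1001] jaw -6.6 tilt [-0.001, -0.0, -1.0] q [0.14, 0.5, 1.52, -0.0, 1.12, 0.25] F [-0.5, -0.1, 0.9] open 34.2
 -> shift [-0.3, -0.6, 0.1] turn 0.4
(0.8, 6237, array([625.4, 167.6,  45.6,  82.2,  71.6]))
(0.76, 5399, array([642.5,  99.5,  55.2,  80.7,  83.3]))
[(0.62, [0.6429, 0.1035, 0.0086]), (0.57, [0.624, 0.1691, 0.0094])]
```

View pics/r_w.png

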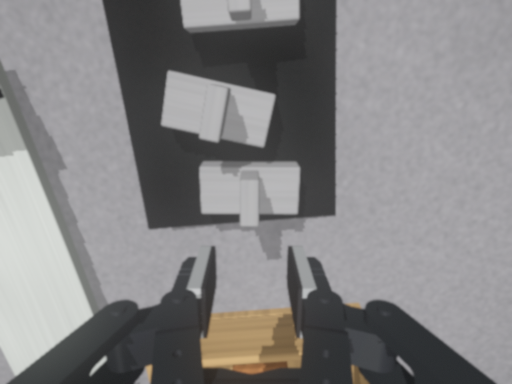

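The load is aligned with the jaws (rib at column 250, fingers at 212 and 292).

drive_tool(
  deltas=[
    [[1,-1,40],0.5,0.4],
    [[1,-1,80],0.5,0.4],
    [[1,-1,100],0.5,0.4],
    [[1,-1,105],0.5,0.4],
    [[1,-1,105],0.5,0.4],
  ],
)

```text
clock: 22.45
ee_pos: [0.6418, 0.1036, -0.0034]
ee_rot: [0.001, 0.749, 0.662, 0.001]
ft_force: [-0.2, 0.6, 0.0]
opening: 0.0343
```

drive_tool(
  deltas=[
    [[0,0,0],0,0.05],
    [[0,0,0],0,0.05],
    [[0,0,0],0,0.05],
    [[0,0,0],0,0.05],
  ],
  force=60,
)

```text
clock: 22.85
ee_pos: [0.6422, 0.1038, -0.0021]
ee_rot: [0.001, 0.749, 0.662, 0.002]
ft_force: [-0.9, 0.6, 6.0]
opening: 0.0128
```

Run:
```python
from h import *
im=env.capture("wrist"); cv2.imwrite("pics/s_w.png",im[:,:,::-1])
plan([.641,.101,.12],-7)
```

```text
t 22.9 tcp [0.6422, 0.1038, -0.0022] jaw -7.0 tilt [0.005, 0.001, -1.0] q [0.14, 0.6, 1.63, 0.0, 0.91, 0.27] F [-0.8, 0.2, 5.8] open 12.7
 -> shift [-2.8, -0.3, -122.2] turn -0.0
```

View pics/s_w.png

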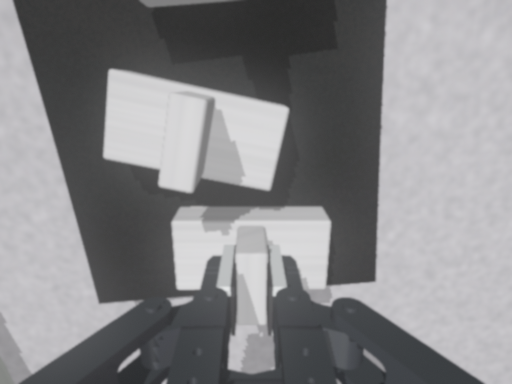

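The rib is gripped at 12.8 mm, and a 6 N upward force shows the tips just touching the bar top. Before placing, I'll get the bed pose from the settled earlier picture.

Run:
```python
import cv2
im=cv2.imread("pics/i_w.png"); cv2.imwrite("pics/i_z.png",cv2.resize(im[150:340,190:320],None,fx=3.1,fy=3.1,interpolation=cv2.INTER_CUBIC))
```

drive_tool(
  deltas=[
    [[0,0,-40],0,0.05],
    [[0,0,-80],0,0.05],
    [[0,0,-125],0,0.05],
    [[0,0,-125],0,0.05],
  ],
)

```text
clock: 23.3
ee_pos: [0.645, 0.1042, 0.128]
ee_rot: [0.004, 0.749, 0.662, 0.006]
ft_force: [1.8, 0.3, -2.8]
opening: 0.0128
```

View pics/i_z.png

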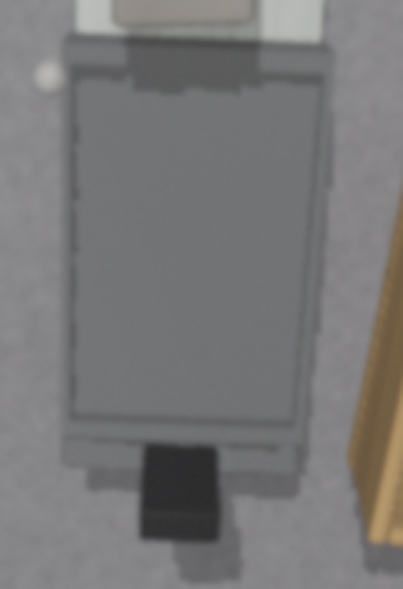

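```bash
cat >> h.py <<'E'
TC=np.array([[0,-.94792,-.31851],[1,0,-.0009],[0.0009,-.31851,.94792]])  # cam axes in tool (cols)
CT=np.array([.08275,-.00145,-.17964])
def wcal(p,jaw):
    "wrist calibration for a settled vertical tool pose"
    c=dict(env.calibration("wrist")); a=np.radians(jaw)
    y=np.array([np.cos(a),np.sin(a),0]); z=np.array([0,0,-1.]); x=np.cross(y,z)
    Rt=np.c_[x,y,z]; Rw=(Rt@TC).T; C=np.array(p)+Rt@CT
    c["R"]=Rw; c["t"]=-Rw@C; return c
E
python3 - <<'E'
from h import *
c=wcal([.4336,-.079,.2344],6.0)
def f(pts,z):
    uv=np.array(pts)/3.1+[190,150]-.35
    return unproj("wrist",uv,z,c)[:,:2]
P=f([[75,80],[320,82],[294,424],[73,414]],.036); print("inner bed",P.round(4).tolist(), P.mean(0).round(4))
e=lambda a,b:(round(float(np.hypot(*(b-a)))*1000,1),round(float(np.degrees(np.arctan2(*(b-a)[::-1]))),1))
print(e(P[0],P[1]),e(P[3],P[2]),e(P[3],P[0]),e(P[2],P[1]))
Q=f([[64,36],[333,46]],.042); print("front",Q.round(4).tolist(),Q.mean(0),e(Q[0],Q[1]))
H=f([[146,445],[216,447],[218,512],[140,510]],.082); print("handle",H.round(4).tolist(),H.mean(0))
plan([.44,-.17,.12],3.8)
E
```

```text
inner bed [[0.3901, -0.1035], [0.4828, -0.0945], [0.4934, -0.245], [0.3994, -0.25]] [ 0.4414 -0.1733]
(93.1, 5.5) (94.1, 3.0) (146.9, 93.6) (150.9, 94.0)
front [[0.3854, -0.0854], [0.4846, -0.0788]] [ 0.43503008 -0.08211239] (99.4, 3.8)
handle [[0.4306, -0.2298], [0.457, -0.2279], [0.461, -0.2568], [0.431, -0.2591]] [ 0.44489885 -0.24339825]
t 23.3 tcp [0.645, 0.1042, 0.128] jaw -7.0 tilt [0.015, 0.002, -1.0] q [0.14, 0.48, 1.49, -0.0, 1.16, 0.27] F [1.8, 0.3, -2.8] open 12.8
 -> shift [-297.2, -170.1, 4.3] turn -10.8
```

Run:
```python
from h import *
plan([.4383,-.1239,.123],3.8)
```

```text
t 23.3 tcp [0.645, 0.1042, 0.128] jaw -7.0 tilt [0.015, 0.002, -1.0] q [0.14, 0.48, 1.49, -0.0, 1.16, 0.27] F [1.8, 0.3, -2.8] open 12.8
 -> shift [-251.7, -177.4, 1.4] turn -10.8
```

drive_tool(
  deltas=[
    [[-252,-177,0],-10.8,0.05],
    [[-252,-177,0],-10.8,0.05],
    [[-252,-177,0],-10.8,0.05],
    [[-252,-177,0],-10.8,0.05],
    [[-252,-177,0],-10.8,0.05],
  ],
)

```text
clock: 23.8
ee_pos: [0.4704, -0.083, 0.1192]
ee_rot: [-0.0, 0.683, 0.73, -0.001]
ft_force: [0.5, -0.9, -3.4]
opening: 0.0126
```

Run:
```python
from h import *
plan([.4383,-.1239,.08],3.8)
```

```text
t 23.8 tcp [0.4704, -0.083, 0.1192] jaw 3.8 tilt [-0.001, -0.0, -1.0] q [-0.2, 0.23, 1.89, -0.0, 1.02, -0.26] F [0.5, -0.9, -3.4] open 12.6
 -> shift [-38.7, -34.7, 39.3] turn 0.0
```

drive_tool(
  deltas=[
    [[-39,-34,0],0,0.05],
    [[-39,-34,20],0,0.05],
    [[-39,-34,40],0,0.05],
    [[-39,-34,40],0,0.05],
  ],
)

```text
clock: 24.2
ee_pos: [0.4382, -0.1227, 0.0776]
ee_rot: [-0.003, 0.684, 0.73, -0.002]
ft_force: [-0.2, 0.6, -4.1]
opening: 0.0127
```

Run:
```python
from h import *
im=env.capture("wrist"); cv2.imwrite("pics/t_w.png",im[:,:,::-1])
plan([.4383,-.1239,.032],3.8)
```

```text
t 24.25 tcp [0.4397, -0.1228, 0.0789] jaw 3.8 tilt [-0.004, 0.001, -1.0] q [-0.3, 0.25, 1.99, -0.0, 0.9, -0.36] F [0.3, -0.1, -3.2] open 13.1
 -> shift [-1.1, -1.3, 46.9] turn -0.0
```

View pics/t_w.png

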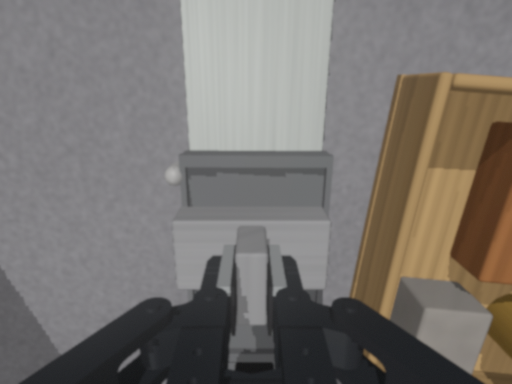

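Run:
```python
from h import *
c=wcal([.4397,-.1228,.0789],3.8)
P=unproj("wrist",[[180,152],[332,152]],.042,c); print(P.round(4).tolist(),P.mean(0).round(4))
# rim inner
P=unproj("wrist",[[188,168],[326,168]],.042,c); print(P.round(4).tolist(),P.mean(0).round(4))
```

```text
[[0.3886, -0.0861, 0.042], [0.4884, -0.0794, 0.042]] [ 0.4385 -0.0828  0.042 ]
[[0.3939, -0.0966, 0.042], [0.486, -0.0904, 0.042]] [ 0.4399 -0.0935  0.042 ]
```

drive_tool(
  deltas=[
    [[0,2,20],0,0.05],
    [[0,2,38],0,0.05],
    [[0,2,44],0,0.05],
    [[0,2,44],0,0.05],
  ],
)

```text
clock: 24.65
ee_pos: [0.4434, -0.1227, 0.036]
ee_rot: [-0.0, 0.683, 0.73, -0.0]
ft_force: [-0.7, 0.1, -3.4]
opening: 0.0122
```

Run:
```python
from h import *
plan([.440,-.124,.032],3.8)
```

```text
t 24.65 tcp [0.4434, -0.1227, 0.036] jaw 3.8 tilt [-0.001, 0.0, -1.0] q [-0.29, 0.31, 2.04, -0.0, 0.79, -0.36] F [-0.7, 0.1, -3.4] open 12.2
 -> shift [-1.1, -3.5, 4.0] turn 0.0
```

drive_tool(
  deltas=[
    [[-1,-2,2],0,0.05],
    [[-1,-2,3],0,0.05],
    [[-1,-2,3],0,0.05],
  ],
)

```text
clock: 24.95
ee_pos: [0.4418, -0.1242, 0.0336]
ee_rot: [0.001, 0.683, 0.73, 0.0]
ft_force: [-0.3, -0.1, -3.1]
opening: 0.0131
```

Run:
```python
from h import *
plan([.440,-.124,.032],3.8)
im=env.capture("wrist"); cv2.imwrite("pics/u_w.png",im[:,:,::-1])
```

```text
t 24.95 tcp [0.4418, -0.1242, 0.0336] jaw 3.8 tilt [0.001, -0.0, -1.0] q [-0.3, 0.31, 2.05, -0.0, 0.78, -0.36] F [-0.3, -0.1, -3.1] open 13.1
 -> shift [0.4, -1.8, 1.6] turn -0.0
```

View pics/u_w.png

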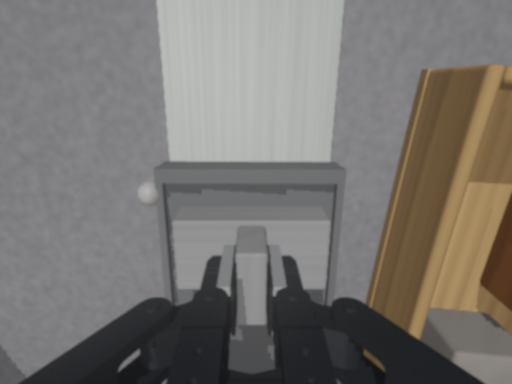

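The load sits within the rim, with its sides at columns 173–330 against the rim interior at about 166–335. I'll set it down and release.

drive_tool(
  deltas=[
    [[0,-1,1.5],0,0.05],
    [[0,-1,2],0,0.05],
    [[0,-1,2],0,0.4],
    [[0,-1,2],0,0.4],
    [[0,-1,2],0,0.4],
  ],
)

```text
clock: 25.5
ee_pos: [0.441, -0.1243, 0.0315]
ee_rot: [0.001, 0.683, 0.73, 0.0]
ft_force: [-0.3, -0.1, 1.1]
opening: 0.0344
```

drive_tool(
  deltas=[
    [[0,0,-20],0,0.4],
    [[0,0,-60],0,0.4],
    [[0,0,-110],0,0.4],
    [[40,20,-120],5,0.4],
    [[80,50,-120],10,0.4],
  ],
)

```text
clock: 26.0
ee_pos: [0.4867, -0.0413, 0.1545]
ee_rot: [0.003, 0.747, 0.665, 0.002]
ft_force: [1.2, -0.5, 0.6]
opening: 0.0346
```

Run:
```python
from h import *
env.capture("scene"); env.capture("side")
for cam in("scene","side"): print(cam,[(c,np.round(X,4).tolist()) for c,X in spot(cam,"load0",False,4)])
plan([.624,.168,.15],-17.5)
```

```text
scene [(0.55, [0.6513, 0.2372, 0.003]), (0.5, [0.444, -0.1287, 0.0373]), (0.48, [0.4486, -0.2688, 0.0825])]
side [(0.61, [0.6509, 0.2415, 0.0016]), (0.59, [0.6276, 0.1674, -0.001]), (0.54, [0.4422, -0.1247, 0.034])]
t 26.2 tcp [0.4852, -0.0404, 0.151] jaw -6.0 tilt [-0.0, -0.0, -1.0] q [-0.11, 0.22, 1.83, -0.0, 1.1, -0.0] F [-0.0, 0.2, -0.2] open 34.4
 -> shift [221.8, 116.2, 0.9] turn 11.5
```

drive_tool(
  deltas=[
    [[222,116,0],11.5,0.4],
    [[222,116,0],11.5,0.4],
    [[222,116,0],11.5,0.4],
    [[222,116,0],11.5,0.4],
    [[222,116,0],11.5,0.4],
  ],
)

```text
clock: 26.7
ee_pos: [0.6228, 0.1634, 0.1507]
ee_rot: [0.0, 0.808, 0.589, -0.001]
ft_force: [0.7, -0.5, 0.1]
opening: 0.034
```

drive_tool(
  deltas=[
    [[0,0,25],0,0.4],
    [[0,0,50],0,0.4],
    [[0,0,50],0,0.4],
  ],
)

```text
clock: 27.0
ee_pos: [0.6192, 0.1617, 0.0968]
ee_rot: [-0.002, 0.808, 0.59, -0.005]
ft_force: [-1.7, -0.4, -0.2]
opening: 0.0341
```

Run:
```python
from h import *
plan([.624,.168,.10],-17.5)
im=env.capture("wrist"); cv2.imwrite("pics/v_w.png",im[:,:,::-1])
for r in maskxy("wrist","load0",.025,3): print(r)
print([(c,np.round(X,4).tolist()) for c,X in spot("wrist","load0",False,4)])
```

```text
t 27.0 tcp [0.6192, 0.1617, 0.0968] jaw -17.7 tilt [-0.009, -0.003, -1.0] q [0.24, 0.5, 1.54, -0.0, 1.12, 0.55] F [-1.7, -0.4, -0.2] open 34.1
 -> shift [7.4, 2.6, -3.2] turn -0.2
(0.97, 6618, array([652.8, 244.2,  40.7,  81.2,  87.2]))
(0.97, 5525, array([625.7, 164.7,  55.2,  80.8,  70.6]))
[(0.67, [0.6544, 0.2447, 0.0072]), (0.57, [0.6257, 0.1681, 0.0087])]
```

View pics/v_w.png

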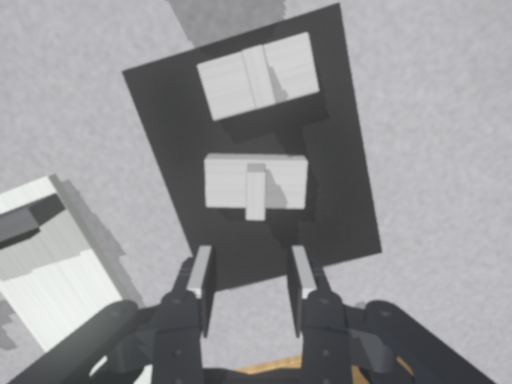

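Run:
```python
from h import *
im=env.capture("wrist"); 
for r in maskxy("wrist","load0",.025,3): print(r)
print([(c,np.round(X,4).tolist()) for c,X in spot("wrist","load0",False,4)])
plan([.6245,.1685,-.001],-19)
```

```text
(0.78, 6225, array([649.8, 243.8,  39.8,  80.3,  87.5]))
(0.63, 5356, array([623. , 165.7,  54.4,  80.6,  71.2]))
[(0.94, [0.6498, 0.2431, 0.0057]), (0.8, [0.6224, 0.1665, 0.0047])]
t 27.3 tcp [0.6231, 0.1632, 0.1028] jaw -17.8 tilt [0.003, 0.001, -1.0] q [0.24, 0.49, 1.53, -0.0, 1.12, 0.55] F [0.4, 0.5, -0.1] open 33.9
 -> shift [5.3, -0.6, 103.8] turn 1.2
```

drive_tool(
  deltas=[
    [[4.5,-1,40],1,0.4],
    [[4.5,-1,80],1,0.4],
    [[4.5,-1,97],1,0.4],
    [[4.5,-1,101],1,0.4],
    [[4.5,-1,101],1,0.4],
  ],
)

```text
clock: 27.8
ee_pos: [0.6232, 0.1682, 0.0007]
ee_rot: [0.0, 0.813, 0.583, 0.0]
ft_force: [0.0, -0.4, 0.1]
opening: 0.0341
```

drive_tool(
  deltas=[
    [[0,0,0],0,0.05],
    [[0,0,0],0,0.05],
    [[0,0,0],0,0.05],
    [[0,0,0],0,0.05],
  ],
  force=60,
)

```text
clock: 28.2
ee_pos: [0.6244, 0.1686, 0.0023]
ee_rot: [0.001, 0.813, 0.583, 0.002]
ft_force: [-0.2, -0.0, 7.0]
opening: 0.0126
```

Run:
```python
from h import *
im=env.capture("wrist"); cv2.imwrite("pics/w_w.png",im[:,:,::-1])
plan([.6235,.168,.12],-19)
```

```text
t 28.25 tcp [0.6243, 0.1685, 0.0023] jaw -18.7 tilt [0.004, 0.001, -1.0] q [0.25, 0.59, 1.64, -0.0, 0.91, 0.57] F [1.4, -1.0, 5.5] open 12.5
 -> shift [-0.5, -0.2, -117.7] turn 0.3
```

View pics/w_w.png

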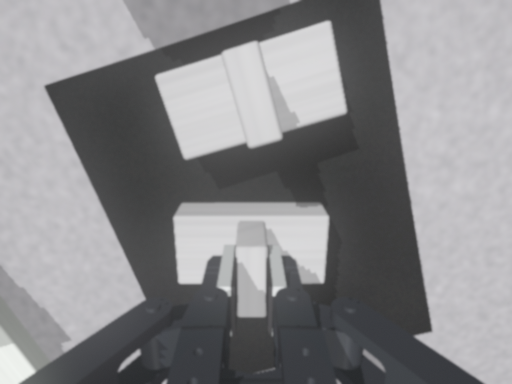

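drive_tool(
  deltas=[
    [[0,0,-40],0,0.05],
    [[0,0,-80],0,0.05],
    [[0,0,-125],0,0.05],
    [[0,0,-130],-8,0.05],
  ],
)

```text
clock: 28.65
ee_pos: [0.6261, 0.1692, 0.1369]
ee_rot: [0.003, 0.769, 0.639, 0.005]
ft_force: [0.6, 0.7, -2.1]
opening: 0.0127
```

Run:
```python
from h import *
plan([.444,-.1692,.125],3.8)
```

```text
t 28.65 tcp [0.6261, 0.1692, 0.1369] jaw -10.5 tilt [0.012, 0.003, -1.0] q [0.25, 0.47, 1.48, 0.0, 1.18, 0.43] F [0.6, 0.7, -2.1] open 12.7
 -> shift [-366.0, -117.3, 8.8] turn -14.3
```

drive_tool(
  deltas=[
    [[-230,-74,0],-14.3,0.05],
    [[-230,-74,0],-14.3,0.05],
    [[-230,-74,0],-14.3,0.05],
    [[-230,-74,0],-14.3,0.05],
    [[-230,-74,0],-14.3,0.05],
  ],
)

```text
clock: 29.15
ee_pos: [0.5049, -0.0457, 0.1299]
ee_rot: [-0.0, 0.685, 0.729, -0.001]
ft_force: [0.9, 0.1, -3.0]
opening: 0.0121
```

Run:
```python
from h import *
plan([.444,-.1692,.125],3.8)
```

```text
t 29.15 tcp [0.5049, -0.0457, 0.1299] jaw 3.6 tilt [-0.001, -0.0, -1.0] q [-0.11, 0.27, 1.82, -0.0, 1.06, -0.17] F [0.9, 0.1, -3.0] open 12.1
 -> shift [-119.5, -68.5, 5.1] turn -0.2
```

drive_tool(
  deltas=[
    [[-119,-68,0],0,0.05],
    [[-119,-68,0],0,0.05],
    [[-119,-68,0],0,0.05],
    [[-119,-68,30],0,0.05],
    [[-119,-68,30],0,0.05],
  ],
)

```text
clock: 29.65
ee_pos: [0.4431, -0.1666, 0.0976]
ee_rot: [-0.004, 0.686, 0.728, -0.001]
ft_force: [-1.6, 1.2, -3.1]
opening: 0.0123
```

drive_tool(
  deltas=[
    [[0,0,0],0,0.05],
    [[0,0,0],0,0.05],
  ],
)

```text
clock: 29.85
ee_pos: [0.4476, -0.1665, 0.101]
ee_rot: [0.001, 0.684, 0.729, 0.0]
ft_force: [-0.1, -0.8, -2.2]
opening: 0.0124
```

Run:
```python
from h import *
im=env.capture("wrist"); cv2.imwrite("pics/x_w.png",im[:,:,::-1])
for r in maskxy("wrist","load0",.058,3): print(r)
plan([.444,-.1692,.04],3.8)
```

```text
(0.62, 11101, array([ 450.5, -211.7,  114.3,   96.4,    3.6]))
(0.57, 7560, array([ 440.8, -127.4,   80.1,   49.2,    3.9]))
t 29.95 tcp [0.4477, -0.1665, 0.1011] jaw 3.7 tilt [0.002, -0.001, -1.0] q [-0.38, 0.25, 1.92, 0.0, 0.97, -0.44] F [0.7, 0.8, -2.9] open 12.4
 -> shift [-2.4, -4.0, 61.1] turn -0.1
```

View pics/x_w.png

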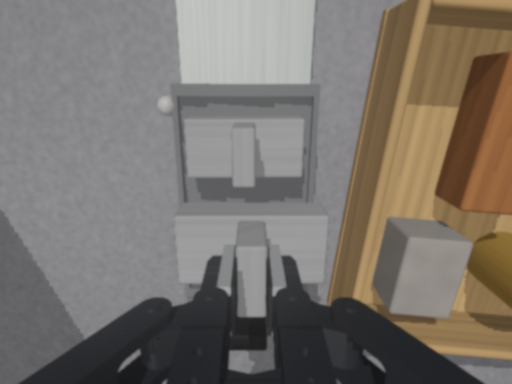

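Run:
```python
from h import *
P=unproj("wrist",[[185,118.5],[304,118.5],[303,177],[187,177]],.058); print(P.round(4).tolist(),P.mean(0).round(4))
P=unproj("wrist",[[172,85],[319,85]],.042); print(P.round(4).tolist(),P.mean(0).round(4))
```

```text
[[0.4008, -0.1075, 0.058], [0.4786, -0.1026, 0.058], [0.4825, -0.1421, 0.058], [0.4021, -0.1472, 0.058]] [ 0.441  -0.1248  0.058 ]
[[0.3891, -0.0877, 0.042], [0.4888, -0.0813, 0.042]] [ 0.4389 -0.0845  0.042 ]
```

drive_tool(
  deltas=[
    [[-3,-3.5,30],0,0.05],
    [[-3,-3.5,50],0,0.05],
    [[-3,-3.5,60],0,0.05],
    [[-3,-3.5,60],0,0.05],
    [[-3,-3.5,60],0,0.05],
  ],
)

```text
clock: 30.45
ee_pos: [0.4444, -0.1703, 0.0409]
ee_rot: [0.001, 0.684, 0.729, 0.0]
ft_force: [0.2, 0.1, -2.2]
opening: 0.0123
```

Run:
```python
from h import *
im=env.capture("wrist"); cv2.imwrite("pics/y_w.png",im[:,:,::-1])
plan([.444,-.1697,.034],3.8)
```

```text
t 30.5 tcp [0.4445, -0.1704, 0.0411] jaw 3.6 tilt [0.002, -0.001, -1.0] q [-0.39, 0.33, 2.0, -0.0, 0.81, -0.45] F [-0.1, -0.2, -3.5] open 12.7
 -> shift [0.7, -0.5, 7.1] turn -0.2
```

View pics/y_w.png

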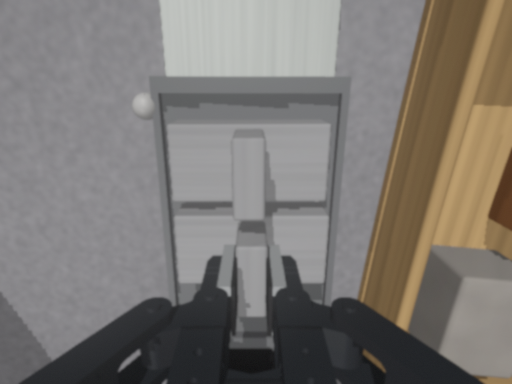

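There is a clean gap between the placed load (rows 125–200) and the held one (row 215 on), and both are inside the rim.

drive_tool(
  deltas=[
    [[0,0,3],0,0.05],
    [[0,0,4],0,0.05],
    [[0,0,4],0,0.05],
  ],
)

```text
clock: 30.8
ee_pos: [0.4435, -0.1702, 0.0363]
ee_rot: [0.0, 0.685, 0.729, 0.0]
ft_force: [-0.5, 0.7, -1.7]
opening: 0.0128
```

drive_tool(
  deltas=[
    [[0,0,1],0,0.05],
    [[0,0,2],0,0.05],
  ],
)

```text
clock: 31.0
ee_pos: [0.4436, -0.1704, 0.0352]
ee_rot: [0.0, 0.685, 0.729, 0.0]
ft_force: [-3.9, 1.5, 14.3]
opening: 0.0127
```

Contact with the bed at +14 N. I'll release and withdraw.

drive_tool(
  deltas=[
    [[0,0,-1],0,0.05],
    [[0,0,-1],0,0.4],
    [[0,0,-1],0,0.4],
    [[0,0,-1],0,0.4],
    [[0,0,-40],0,0.4],
  ],
)

```text
clock: 31.5
ee_pos: [0.4399, -0.1687, 0.0708]
ee_rot: [-0.005, 0.685, 0.729, -0.002]
ft_force: [-0.8, -0.3, 0.1]
opening: 0.0343
```

drive_tool(
  deltas=[
    [[0,0,-50],0,0.4],
    [[0,0,-80],0,0.4],
    [[40,20,-90],0,0.4],
    [[80,40,-90],3,0.4],
    [[120,60,-90],6,0.4],
  ],
)

```text
clock: 32.0
ee_pos: [0.4966, -0.0456, 0.1649]
ee_rot: [0.001, 0.723, 0.691, 0.001]
ft_force: [1.1, -0.7, -0.5]
opening: 0.0343
```

Run:
```python
from h import *
plan([.651,.241,.15],-2.5)
im=env.capture("scene"); cv2.imwrite("pics/z_s.png",cv2.resize(im[100:260,150:400,::-1],None,fx=3,fy=3))
```

```text
t 32.0 tcp [0.4966, -0.0456, 0.1649] jaw -2.6 tilt [0.002, -0.0, -1.0] q [-0.11, 0.22, 1.78, -0.0, 1.14, -0.07] F [1.1, -0.7, -0.5] open 34.3
 -> shift [293.4, 141.1, 15.1] turn -0.1
```

View pics/z_s.png

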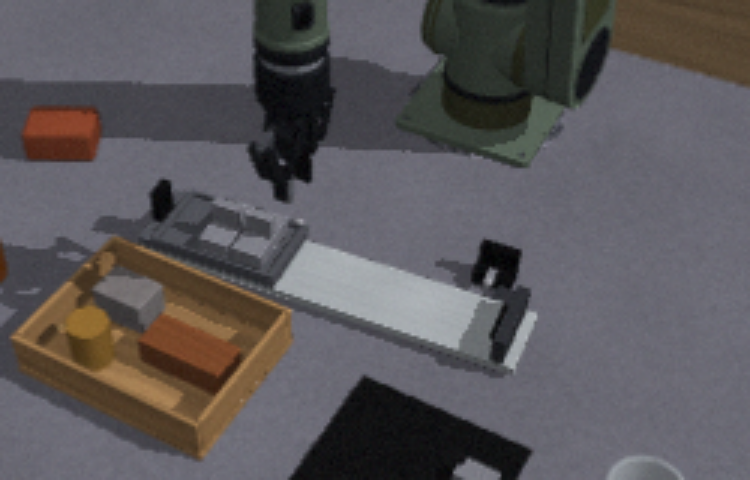

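Two loads are in the carriage, the box holds all three items, and one load remains on the mat.

drive_tool(
  deltas=[
    [[210,101,0],0,0.4],
    [[210,101,0],0,0.4],
    [[210,101,0],0,0.4],
    [[210,101,0],0,0.4],
    [[210,101,0],0,0.4],
  ],
)

```text
clock: 32.55
ee_pos: [0.6067, 0.1618, 0.1636]
ee_rot: [-0.0, 0.721, 0.693, 0.0]
ft_force: [0.1, -0.7, 0.4]
opening: 0.0341
```

Run:
```python
from h import *
plan([.651,.238,.10],-2.5)
```

```text
t 32.55 tcp [0.6067, 0.1618, 0.1636] jaw -2.3 tilt [0.0, 0.001, -1.0] q [0.24, 0.42, 1.49, 0.0, 1.23, 0.28] F [0.1, -0.7, 0.4] open 34.1
 -> shift [77.8, 41.2, 63.7] turn 0.2
```

drive_tool(
  deltas=[
    [[77,41,25],0,0.4],
    [[77,41,45],0,0.4],
    [[77,41,62],0,0.4],
    [[77,41,62],0,0.4],
    [[77,41,62],0,0.4],
  ],
)

```text
clock: 33.05
ee_pos: [0.6497, 0.2336, 0.1021]
ee_rot: [-0.0, 0.722, 0.692, -0.0]
ft_force: [-0.1, 0.7, 0.7]
opening: 0.0343
```

drive_tool(
  deltas=[
    [[0,0,0],0,0.4],
  ],
)

```text
clock: 33.15
ee_pos: [0.6506, 0.2335, 0.1039]
ee_rot: [0.001, 0.722, 0.692, 0.001]
ft_force: [-0.3, 0.1, 0.8]
opening: 0.0349
```

Run:
```python
from h import *
im=env.capture("wrist"); cv2.imwrite("pics/aa_w.png",im[:,:,::-1])
for r in maskxy("wrist","load0",.025,3): print(r)
print([(c,np.round(X,4).tolist()) for c,X in spot("wrist","load0",False,4)])
plan([.651,.243,-.001],-2.5)
```

```text
(0.97, 5291, array([649.7, 240.3,  53.1,  79.9,  86.7]))
[(0.94, [0.6514, 0.242, 0.0036])]
t 33.3 tcp [0.6504, 0.2336, 0.1039] jaw -2.5 tilt [0.003, 0.001, -1.0] q [0.33, 0.56, 1.4, -0.0, 1.18, 0.37] F [0.1, 0.3, 0.1] open 34.2
 -> shift [9.3, -0.1, 104.9] turn 0.0
```

View pics/aa_w.png

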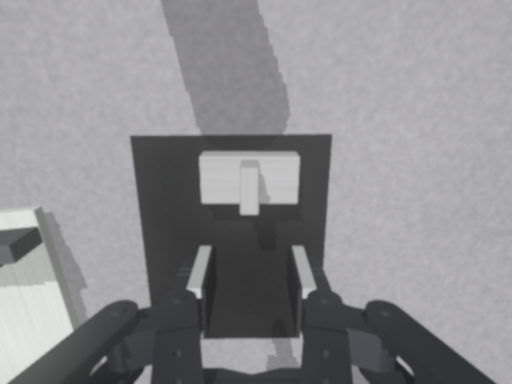

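drive_tool(
  deltas=[
    [[9,0,40],0,0.4],
    [[9,0,80],0,0.4],
    [[9,0,98],0,0.4],
    [[9,0,103],0,0.4],
    [[9,0,103],0,0.4],
  ],
)

```text
clock: 33.8
ee_pos: [0.6504, 0.2429, -0.0006]
ee_rot: [0.0, 0.722, 0.692, 0.0]
ft_force: [-0.2, -0.3, 0.3]
opening: 0.0339
```

drive_tool(
  deltas=[
    [[0,0,0],0,0.05],
    [[0,0,0],0,0.05],
    [[0,0,0],0,0.05],
    [[0,0,0],0,0.05],
  ],
  force=60,
)

```text
clock: 34.2
ee_pos: [0.6515, 0.2435, 0.0014]
ee_rot: [0.001, 0.722, 0.692, 0.002]
ft_force: [-1.2, -1.5, 6.0]
opening: 0.0123
```

Run:
```python
from h import *
im=env.capture("wrist"); cv2.imwrite("pics/ab_w.png",im[:,:,::-1])
plan([.447,-.215,.13],3.8)
```

```text
t 34.25 tcp [0.6515, 0.2434, 0.0014] jaw -2.4 tilt [0.004, 0.001, -1.0] q [0.34, 0.66, 1.5, -0.0, 0.98, 0.38] F [-0.4, -0.5, 5.7] open 12.7
 -> shift [-466.5, -184.4, -129.8] turn -6.2
```

View pics/ab_w.png

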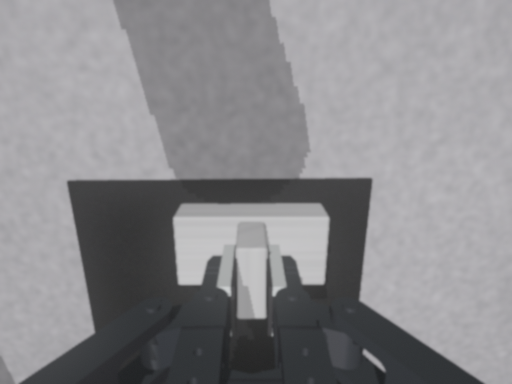

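drive_tool(
  deltas=[
    [[0,0,-40],0,0.05],
    [[0,0,-80],0,0.05],
    [[0,0,-125],0,0.05],
    [[-40,-16,-130],-3,0.05],
    [[-85,-34,-130],-6,0.05],
  ],
)

```text
clock: 34.75
ee_pos: [0.6138, 0.1601, 0.1312]
ee_rot: [0.002, 0.683, 0.731, 0.002]
ft_force: [0.2, -1.4, -4.0]
opening: 0.0122
```

Run:
```python
from h import *
plan([.4466,-.2153,.13],3.8)
```

```text
t 34.75 tcp [0.6138, 0.1601, 0.1312] jaw 3.9 tilt [0.005, 0.001, -1.0] q [0.24, 0.45, 1.52, -0.0, 1.16, 0.17] F [0.2, -1.4, -4.0] open 12.2
 -> shift [-363.3, -192.1, -0.0] turn 0.1
```

drive_tool(
  deltas=[
    [[-220,-116,0],0,0.05],
    [[-220,-116,0],0,0.05],
    [[-220,-116,0],0,0.05],
    [[-220,-116,0],0,0.05],
    [[-220,-116,0],0,0.05],
  ],
)

```text
clock: 35.25
ee_pos: [0.509, -0.0688, 0.129]
ee_rot: [0.0, 0.685, 0.729, -0.0]
ft_force: [0.2, 0.4, -2.5]
opening: 0.0124
```

Run:
```python
from h import *
plan([.4466,-.2153,.10],3.8)
```

```text
t 35.25 tcp [0.509, -0.0688, 0.129] jaw 3.6 tilt [-0.0, -0.0, -1.0] q [-0.16, 0.28, 1.8, -0.0, 1.06, -0.22] F [0.2, 0.4, -2.5] open 12.4
 -> shift [-142.2, -71.5, 29.1] turn -0.2
```

drive_tool(
  deltas=[
    [[-142,-71,0],0,0.05],
    [[-142,-71,0],0,0.05],
    [[-142,-71,0],0,0.05],
    [[-142,-71,0],0,0.05],
    [[-142,-71,28],0,0.05],
  ],
)

```text
clock: 35.75
ee_pos: [0.4507, -0.2166, 0.1039]
ee_rot: [0.005, 0.686, 0.727, 0.001]
ft_force: [1.9, -0.1, -3.2]
opening: 0.0127
```

drive_tool(
  deltas=[
    [[0,0,0],0,0.05],
    [[0,0,0],0,0.05],
    [[0,0,0],0,0.05],
  ],
)

```text
clock: 36.05
ee_pos: [0.4495, -0.213, 0.102]
ee_rot: [0.001, 0.684, 0.729, 0.0]
ft_force: [0.5, 0.3, -2.9]
opening: 0.0126
```

Run:
```python
from h import *
im=env.capture("wrist"); cv2.imwrite("pics/ac_w.png",im[:,:,::-1])
plan([.4466,-.2153,.04],3.8)
```

```text
t 36.1 tcp [0.4496, -0.2131, 0.1021] jaw 3.6 tilt [0.002, -0.001, -1.0] q [-0.47, 0.28, 1.88, -0.0, 0.98, -0.53] F [0.1, 0.0, -3.4] open 12.1
 -> shift [-2.0, -3.2, 62.1] turn -0.2
```

View pics/ac_w.png

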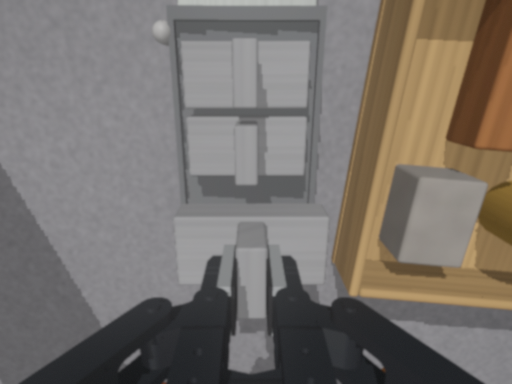

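Run:
```python
from h import *
P=unproj("wrist",[[189,117],[306.5,117],[304,175.5],[191,175.5]],.058); print(P.round(4).tolist(),P.mean(0).round(4))
P=unproj("wrist",[[182,41],[309.5,41],[307.5,107],[185,107]],.058); print(P.round(4).tolist(),P.mean(0).round(4))
```

```text
[[0.4051, -0.1531, 0.058], [0.4822, -0.1481, 0.058], [0.4851, -0.1878, 0.058], [0.4066, -0.1928, 0.058]] [ 0.4447 -0.1705  0.058 ]
[[0.4008, -0.1081, 0.058], [0.4786, -0.1031, 0.058], [0.4821, -0.1418, 0.058], [0.4025, -0.1469, 0.058]] [ 0.441 -0.125  0.058]
```

drive_tool(
  deltas=[
    [[-2.5,-3,30],-0.2,0.05],
    [[-2.5,-3,50],-0.2,0.05],
    [[-2.5,-3,61],-0.2,0.05],
    [[-2.5,-3,61],-0.2,0.05],
    [[-2.5,-3,61],-0.2,0.05],
  ],
)

```text
clock: 36.6
ee_pos: [0.4467, -0.2163, 0.041]
ee_rot: [0.001, 0.683, 0.73, 0.0]
ft_force: [0.4, 0.9, -3.0]
opening: 0.0129
```

Run:
```python
from h import *
im=env.capture("wrist"); cv2.imwrite("pics/ad_w.png",im[:,:,::-1])
plan([.447,-.2155,.036],3.8)
```

```text
t 36.65 tcp [0.4469, -0.2165, 0.0412] jaw 3.8 tilt [0.002, -0.001, -1.0] q [-0.47, 0.35, 1.96, -0.0, 0.83, -0.54] F [-1.1, -0.7, -3.6] open 12.5
 -> shift [1.0, 0.1, 5.2] turn -0.0
```

View pics/ad_w.png

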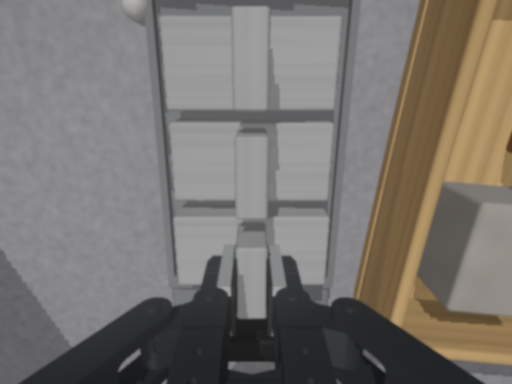

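All three loads are in a row inside the rim with gaps between them, and the third is still a few mm up. Lowering it to contact.

drive_tool(
  deltas=[
    [[0.5,0,3],0,0.05],
    [[0.5,0,4],0,0.05],
    [[0.5,0,5.5],0,0.05],
  ],
)

```text
clock: 36.95
ee_pos: [0.4459, -0.2156, 0.0349]
ee_rot: [0.0, 0.683, 0.73, 0.0]
ft_force: [-0.6, -0.6, -4.0]
opening: 0.0126
```

drive_tool(
  deltas=[
    [[0,0,1],0,0.05],
    [[0,0,1],0,0.05],
  ],
)

```text
clock: 37.15
ee_pos: [0.4459, -0.2157, 0.0344]
ee_rot: [0.0, 0.683, 0.73, 0.0]
ft_force: [-1.4, -0.3, 3.5]
opening: 0.0123
```

drive_tool(
  deltas=[
    [[0,0,-0.5],0,0.4],
    [[0,0,-0.5],0,0.4],
    [[0,0,-0.5],0,0.4],
    [[0,0,-30],0,0.4],
    [[0,0,-70],0,0.4],
  ],
)

```text
clock: 37.65
ee_pos: [0.4442, -0.2148, 0.1026]
ee_rot: [-0.003, 0.683, 0.73, -0.001]
ft_force: [1.4, -1.6, 0.9]
opening: 0.0341
```

drive_tool(
  deltas=[
    [[0,0,-40],0,0],
    [[-40,0,-60],0,0],
    [[-90,0,-60],0,0],
    [[-110,0,-60],0,0],
    [[-110,0,-60],0,0],
  ],
)

```text
clock: 38.15
ee_pos: [0.4529, -0.3275, 0.163]
ee_rot: [-0.0, 0.685, 0.729, -0.0]
ft_force: [-0.8, 0.1, 0.3]
opening: 0.0
```

Run:
```python
from h import *
plan([.4535,-.32,.16],3.8)
env.capture("scene")
im=env.capture("wrist"); cv2.imwrite("pics/ae_w.png",im[:,:,::-1])
for c in("wrist","scene"): print([(c,np.round(X,4).tolist()) for c,X in spot(c,"handle",False,1)])
plan([.4535,-.32,.16],3.8)
```

```text
t 38.15 tcp [0.4529, -0.3275, 0.163] jaw 3.6 tilt [-0.0, -0.0, -1.0] q [-0.65, 0.32, 1.65, -0.0, 1.17, -0.71] F [-0.8, 0.1, 0.3] open 0.0
 -> shift [7.4, 1.1, 3.0] turn -0.2
[(0.72, [0.4501, -0.2618, 0.0821])]
[(0.79, [0.4492, -0.2699, 0.0817])]
t 38.35 tcp [0.4525, -0.3237, 0.1631] jaw 3.8 tilt [-0.001, 0.002, -1.0] q [-0.64, 0.31, 1.66, 0.0, 1.17, -0.71] F [0.1, 0.4, 0.1] open 0.5
 -> shift [3.7, 1.2, 3.1] turn 0.0
```

View pics/ae_w.png

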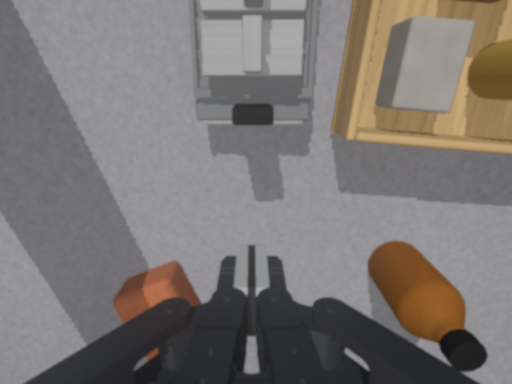

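The handle is at (253,114), in line with the shut fingers at column 251, and the loads lie flat inside the rim. I'll lower behind the handle and push.

drive_tool(
  deltas=[
    [[5,0,40],0,0],
    [[5,0,80],0,0],
    [[5,0,115],0,0],
    [[5,0,130],0,0],
    [[5,0,130],0,0],
  ],
)

```text
clock: 38.85
ee_pos: [0.4509, -0.3176, 0.0312]
ee_rot: [-0.003, 0.683, 0.731, -0.0]
ft_force: [-0.4, 0.9, 0.9]
opening: -0.0002
```

drive_tool(
  deltas=[
    [[8,0,0],0,0],
    [[16,0,0],0,0],
    [[24,0,0],0,0],
    [[30,0,0],0,0],
    [[34,0,0],0,0],
  ],
)

```text
clock: 39.35
ee_pos: [0.4506, -0.2857, 0.0342]
ee_rot: [0.0, 0.683, 0.73, 0.0]
ft_force: [-0.1, -0.4, -0.8]
opening: -0.0004
```

Run:
```python
from h import *
im=env.capture("wrist"); cv2.imwrite("pics/af_w.png",im[:,:,::-1])
plan([.4535,-.27,.0325],3.8)
```

```text
t 39.4 tcp [0.4504, -0.2853, 0.0341] jaw 3.8 tilt [0.0, -0.0, -1.0] q [-0.59, 0.41, 1.88, 0.0, 0.85, -0.65] F [-0.3, 0.3, -1.0] open -0.4
 -> shift [15.1, 4.2, 1.6] turn 0.0
```

View pics/af_w.png

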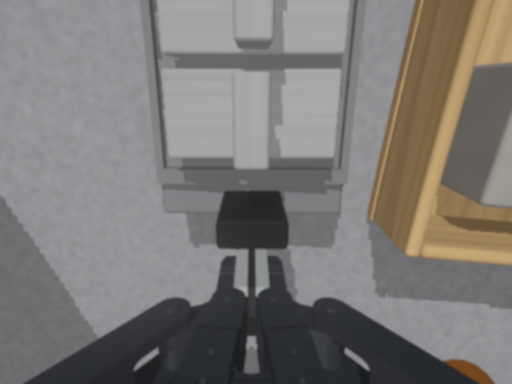

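drive_tool(
  deltas=[
    [[4,0,0],0,0],
    [[8,0,0],0,0],
    [[13,0,0],0,0],
    [[18,0,0],0,0],
    [[24,0,0],0,0],
  ],
)

```text
clock: 39.9
ee_pos: [0.4491, -0.2623, 0.0337]
ee_rot: [0.0, 0.683, 0.73, 0.0]
ft_force: [0.9, -1.3, 1.1]
opening: 0.0002
```

Run:
```python
from h import *
im=env.capture("wrist"); cv2.imwrite("pics/ag_w.png",im[:,:,::-1])
plan([.4535,-.27,.0325],3.8)
```

```text
t 39.95 tcp [0.4485, -0.261, 0.0335] jaw 3.8 tilt [-0.001, 0.001, -1.0] q [-0.55, 0.39, 1.91, 0.0, 0.84, -0.62] F [-0.2, 0.3, -0.3] open -0.0
 -> shift [-9.3, 4.4, 1.0] turn -0.0
```

View pics/ag_w.png

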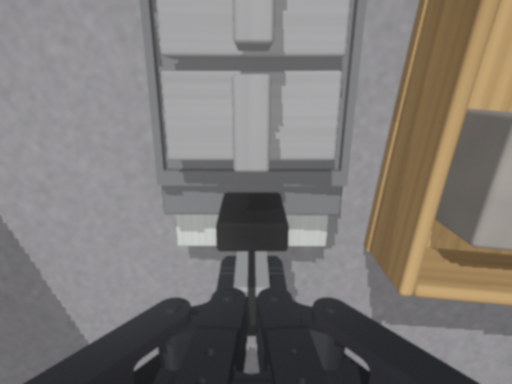

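The carriage is moving, and bare track now shows behind it. I'll keep pushing steadily.

drive_tool(
  deltas=[
    [[9,0,0],0,0],
    [[20,0,0],0,0],
    [[32,0,0],0,0],
    [[44,0,0],0,0],
    [[56,0,0],0,0],
  ],
)

```text
clock: 40.45
ee_pos: [0.4451, -0.2053, 0.0336]
ee_rot: [0.0, 0.683, 0.73, 0.0]
ft_force: [0.7, -1.9, -0.6]
opening: -0.0002
```

drive_tool(
  deltas=[
    [[12,0,0],0,0],
    [[24,0,0],0,0],
    [[36,0,0],0,0],
    [[48,0,0],0,0],
    [[60,0,0],0,0],
  ],
)

```text
clock: 40.95
ee_pos: [0.4412, -0.1458, 0.0337]
ee_rot: [0.0, 0.683, 0.73, 0.0]
ft_force: [1.9, -1.1, 0.1]
opening: 0.0001
```

drive_tool(
  deltas=[
    [[12,0,0],0,0],
    [[24,0,0],0,0],
    [[36,0,0],0,0],
    [[46,0,0],0,0],
    [[54,0,0],0,0],
  ],
)

```text
clock: 41.45
ee_pos: [0.437, -0.0918, 0.0335]
ee_rot: [-0.0, 0.683, 0.73, -0.0]
ft_force: [0.8, -1.4, -0.0]
opening: 0.0001
```

Run:
```python
from h import *
plan([.433,-.024,.0325],3.8)
im=env.capture("wrist"); cv2.imwrite("pics/ah_w.png",im[:,:,::-1])
im=env.capture("scene"); cv2.imwrite("pics/ah_s.png",cv2.resize(im[100:260,150:400,::-1],None,fx=3,fy=3))
plan([.433,-.024,.0325],3.8)
```

```text
t 41.45 tcp [0.437, -0.0918, 0.0335] jaw 3.8 tilt [-0.001, 0.0, -1.0] q [-0.23, 0.3, 2.07, -0.0, 0.77, -0.3] F [0.8, -1.4, -0.0] open 0.1
 -> shift [67.9, 0.5, 1.0] turn 0.0
t 41.55 tcp [0.4368, -0.0916, 0.0334] jaw 3.8 tilt [-0.002, 0.001, -1.0] q [-0.23, 0.3, 2.07, 0.0, 0.77, -0.3] F [-0.2, 0.2, 0.4] open 0.1
 -> shift [67.7, 0.8, 0.9] turn 0.0
```

View pics/ah_w.png

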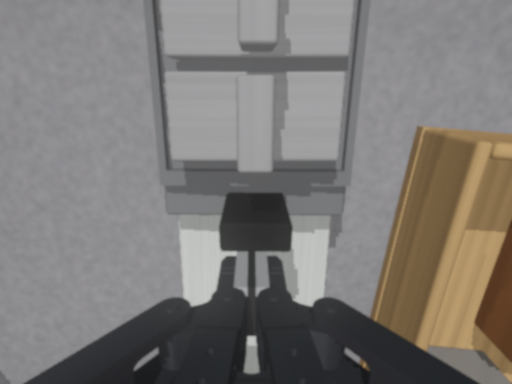

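View pics/ah_s.png

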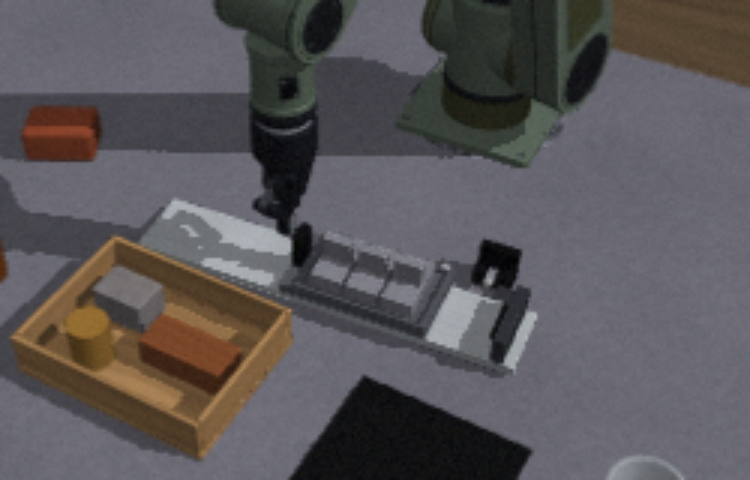

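The loads stay put, travel is about 0.193, and the mat is empty. On to the catch.

drive_tool(
  deltas=[
    [[8,0,0],0,0],
    [[18,0,0],0,0],
    [[27,0,0],0,0],
    [[34,0,0],0,0],
    [[40,0,0],0,0],
  ],
)

```text
clock: 42.05
ee_pos: [0.4348, -0.0522, 0.0336]
ee_rot: [-0.0, 0.683, 0.73, -0.0]
ft_force: [-0.9, -0.8, -0.9]
opening: -0.0
```

drive_tool(
  deltas=[
    [[4,0,0],0,0],
    [[8,0,0],0,0],
    [[12,0,0],0,0],
  ],
)

```text
clock: 42.35
ee_pos: [0.4343, -0.0428, 0.0337]
ee_rot: [0.002, 0.682, 0.731, -0.002]
ft_force: [-0.2, -11.3, -1.2]
opening: 0.0002
```

drive_tool(
  deltas=[
    [[4,0,0],0,0],
    [[8,0,0],0,0],
  ],
)

```text
clock: 42.55
ee_pos: [0.4336, -0.0337, 0.0336]
ee_rot: [0.001, 0.683, 0.73, -0.001]
ft_force: [-0.8, -3.7, -0.4]
opening: -0.0
```

Run:
```python
from h import *
plan([.433,-.024,.0325],3.8)
im=env.capture("wrist"); cv2.imwrite("pics/ai_w.png",im[:,:,::-1])
```

```text
t 42.55 tcp [0.4336, -0.0337, 0.0336] jaw 3.8 tilt [-0.0, -0.002, -1.0] q [-0.1, 0.28, 2.1, -0.0, 0.76, -0.17] F [-0.8, -3.7, -0.4] open -0.0
 -> shift [9.7, 0.0, 1.1] turn 0.0
```

View pics/ai_w.png

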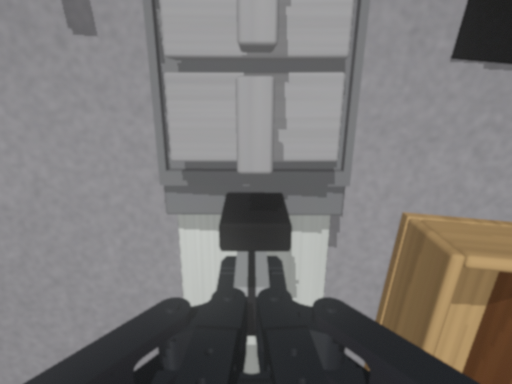

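The force peaked at 11 N (the roller) and is now falling. A few more mm.

drive_tool(
  deltas=[
    [[2,0,0],0,0],
    [[4,0,0],0,0],
    [[4,0,0],0,0],
  ],
)

```text
clock: 42.9
ee_pos: [0.4334, -0.0286, 0.0336]
ee_rot: [-0.0, 0.683, 0.73, 0.0]
ft_force: [0.6, 0.5, -0.1]
opening: 0.0002
```

drive_tool(
  deltas=[
    [[2,0,0],0,0],
    [[4,0,0],0,0],
    [[4,0,0],0,0],
  ],
)

```text
clock: 43.2
ee_pos: [0.4331, -0.0247, 0.0336]
ee_rot: [-0.0, 0.683, 0.73, 0.0]
ft_force: [0.1, -0.4, 1.1]
opening: 0.0003
```

Run:
```python
from h import *
plan([.433,-.024,.0325],3.8)
im=env.capture("wrist"); cv2.imwrite("pics/aj_w.png",im[:,:,::-1])
```

```text
t 43.2 tcp [0.4331, -0.0247, 0.0336] jaw 3.8 tilt [-0.0, 0.0, -1.0] q [-0.08, 0.28, 2.1, 0.0, 0.76, -0.15] F [0.1, -0.4, 1.1] open 0.3
 -> shift [0.7, -0.1, 1.1] turn -0.0
```

View pics/aj_w.png

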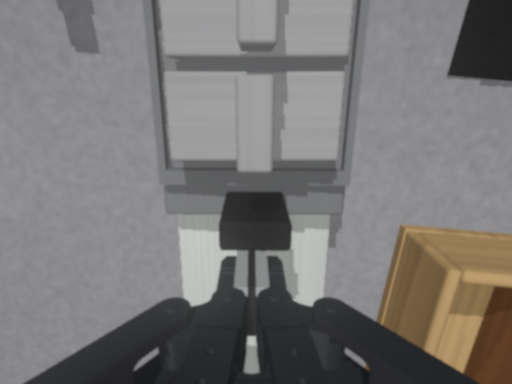

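drive_tool(
  deltas=[
    [[1.5,0,0],0,0],
    [[3,0,0],0,0],
    [[3,0,0],0,0],
  ],
)

```text
clock: 43.55
ee_pos: [0.433, -0.0224, 0.0336]
ee_rot: [0.0, 0.683, 0.73, -0.0]
ft_force: [0.4, -4.8, -0.3]
opening: 0.0005
```

drive_tool(
  deltas=[
    [[1.5,0,0],0,0],
    [[1.5,0,0],0,0],
  ],
)

```text
clock: 43.75
ee_pos: [0.4331, -0.0224, 0.0337]
ee_rot: [0.001, 0.682, 0.731, -0.001]
ft_force: [1.1, -9.9, 0.4]
opening: -0.0006
```

The position no longer advances while the force grows, so this is the end stop at TCP y = −0.0224. I'll back off, lift clear and check.

drive_tool(
  deltas=[
    [[-20,0,0],0,0],
    [[-45,0,0],0,0],
    [[-60,0,-40],0,0],
    [[-60,0,-90],0,0],
    [[-60,0,-140],0,0],
  ],
)

```text
clock: 44.25
ee_pos: [0.4362, -0.0802, 0.1749]
ee_rot: [-0.001, 0.684, 0.73, 0.0]
ft_force: [1.6, 0.1, 0.1]
opening: 0.0001
```

drive_tool(
  deltas=[
    [[40,0,-50],0,0],
    [[50,0,-60],0,0],
    [[50,0,-60],0,0],
    [[50,0,-60],0,0],
  ],
)

```text
clock: 44.65
ee_pos: [0.4332, -0.0302, 0.2333]
ee_rot: [-0.0, 0.683, 0.73, -0.0]
ft_force: [0.3, -0.4, -0.8]
opening: -0.0005
```

Run:
```python
from h import *
plan([.433,-.024,.2],3.8)
for n in ("wrist","scene","side"):
    im=env.capture(n)[:,:,::-1]
    if n=="scene": im=cv2.resize(im[100:260,150:400],None,fx=3,fy=3,interpolation=cv2.INTER_CUBIC)
    if n=="side": im=cv2.resize(im[110:270,130:380],None,fx=3,fy=3,interpolation=cv2.INTER_CUBIC)
    cv2.imwrite(f"pics/ak_{n}.png",im)
    for q in ("load0","bed","handle","woodblock","brick","weight"): print(n,q,[(c,np.round(X,4).tolist()) for c,X in spot(n,q,False,3)])
```

```text
t 44.65 tcp [0.4332, -0.0302, 0.2333] jaw 3.8 tilt [-0.0, 0.0, -1.0] q [-0.1, 0.07, 1.79, 0.0, 1.28, -0.16] F [0.3, -0.4, -0.8] open -0.5
 -> shift [6.1, 0.3, 33.3] turn 0.0
wrist load0 [(0.93, [0.4256, 0.0889, 0.0355]), (0.64, [0.4304, 0.0455, 0.0316]), (0.36, [0.5861, -0.2201, 0.0047])]
wrist bed []
wrist handle [(0.85, [0.4322, -0.0023, 0.0823])]
wrist woodblock [(0.76, [0.6261, -0.1112, 0.0079])]
wrist brick [(0.62, [0.5861, -0.2179, 0.0075])]
wrist weight [(0.66, [0.6675, -0.218, 0.0111])]
scene load0 [(0.7, [0.6324, -0.1157, 0.0082]), (0.65, [0.426, 0.1357, 0.0346]), (0.65, [0.4316, 0.0894, 0.0387])]
scene bed [(0.62, [0.4306, 0.0876, 0.0345])]
scene handle [(0.65, [0.6699, -0.2183, 0.0079]), (0.63, [0.4343, -0.0107, 0.0813]), (0.37, [0.4303, 0.0893, 0.0341])]
scene woodblock [(0.93, [0.6317, -0.1146, 0.0081]), (0.62, [0.63, -0.1627, 0.008])]
scene brick [(0.55, [0.5931, -0.2253, 0.0083])]
scene weight [(0.59, [0.6707, -0.2185, 0.0081])]
side load0 [(0.65, [0.4322, 0.088, 0.0311]), (0.62, [0.4251, 0.1361, 0.0335]), (0.52, [0.4328, 0.0437, 0.0323])]
side bed [(0.93, [0.4262, 0.0976, 0.0354])]
side handle [(0.72, [0.4319, 0.0002, 0.0786]), (0.21, [0.6236, -0.4262, -0.0023])]
side woodblock [(0.79, [0.6283, -0.1109, 0.0088])]
side brick [(0.82, [0.5921, -0.2216, 0.0071]), (0.31, [0.6719, -0.2164, 0.0071]), (0.22, [0.4308, 0.0455, 0.0335])]
side weight [(0.44, [0.6743, -0.216, 0.008])]
```

View pics/ak_wrist.png

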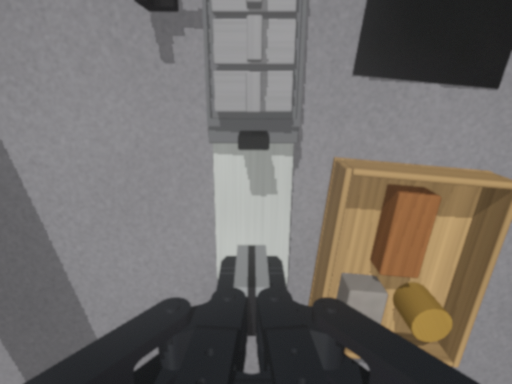

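View pics/ak_scene.png

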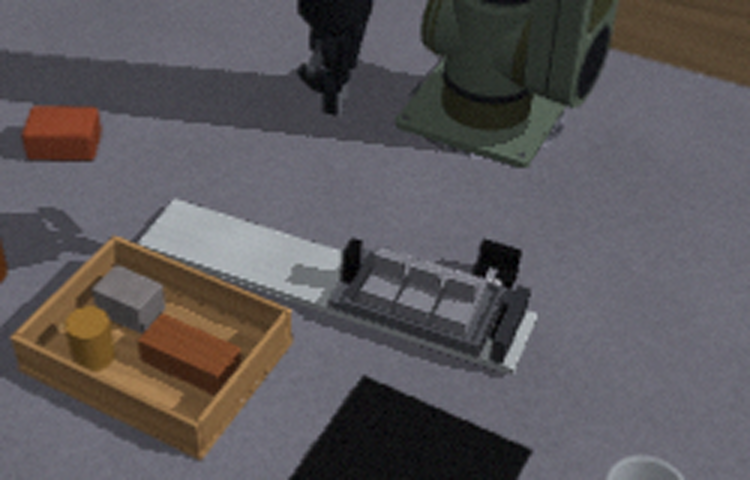

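View pics/ak_side.png

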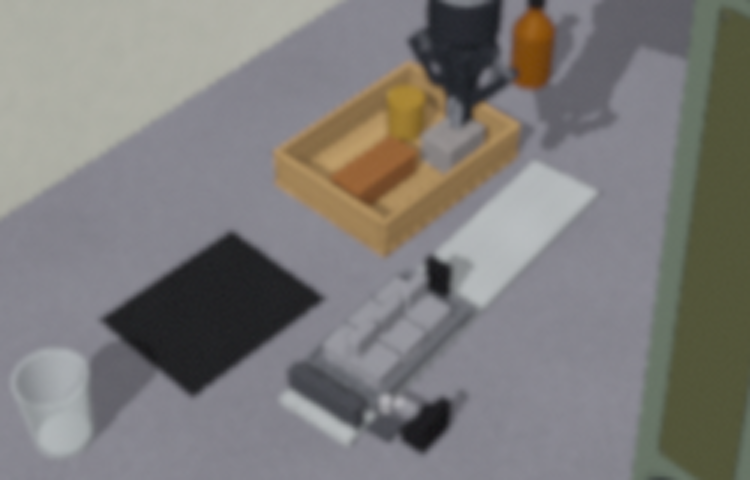

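drive_tool(
  deltas=[
    [[120,-20,0],0,0],
    [[120,-20,0],0,0],
    [[120,-20,0],0,0],
    [[120,-20,0],0,0],
    [[120,-20,0],0,0],
  ],
)

```text
clock: 46.2
ee_pos: [0.4057, 0.0878, 0.2337]
ee_rot: [0.0, 0.683, 0.731, -0.0]
ft_force: [-1.0, 0.4, -1.0]
opening: 0.0005
```

Run:
```python
from h import *
env.capture("scene")
im=env.capture("wrist")[:,:,::-1]; cv2.imwrite("pics/al.png",cv2.resize(im[60:330,130:370],None,fx=2.2,fy=2.2,interpolation=cv2.INTER_CUBIC))
plan([.433,-.024,.2],3.8)
```

```text
t 46.3 tcp [0.4059, 0.0872, 0.2336] jaw 3.7 tilt [0.0, -0.001, -1.0] q [0.18, 0.04, 1.82, -0.0, 1.28, 0.12] F [-0.3, 0.7, -0.1] open -0.1
 -> shift [-112.7, 19.8, 33.7] turn -0.1
```

View pics/al.png

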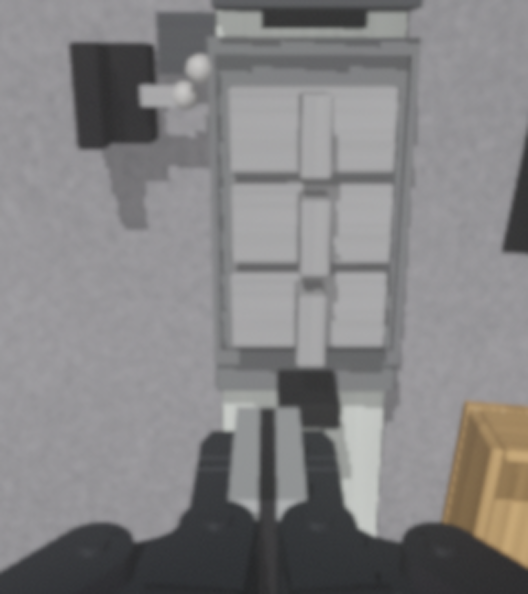

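The catch roller at (183,92) has sprung out behind the carriage's strike at (199,67). The three loads lie flat in a row inside the rim with gaps between them, ribs up. Handing in.

Run:
```python
from station import env
print(env.job_done())
```

```text
the job is handed in; nothing more can be done
None
```

The job is finished and handed in at about 46 s on the robot's clock; the hand-in gives no verdict.

**What I did**
- **Clearing:** I put the wood block, the brick and the brass weight in the wooden box. There was no jar.
- **Loading:** I laid all three load blocks flat on the bed, ribs up and side by side inside the rim.
- **Pushing:** I pushed the carriage by its handle to the end stop. The force rose to about 11 N at the catch roller, fell off, then rose again when the carriage hit the stop.

**Last checks**
- The wrist picture shows the roller sprung out behind the carriage's strike.
- The middle load moved about 0.26 m, which matches a carriage held at about 0.260.
- The three items are in the box, the mat is empty, and I didn't touch the beaker, the flask or the stone specimen.

**What went wrong or disagreed**
- **Fingertip height:** the real fingertips sit about 25 to 36 mm behind the reported TCP. My first grasp of the wood block closed above it, and touching its top to measure the offset pressed on it with the fingertips at about 38 N. I allowed for the offset in every later grasp.
- **Knocked load:** the middle load shifted about 4 cm on the mat during the run, and I measured it again before gripping.
- **Weight drop:** I released the brass weight about 1 cm above the box floor, and it stayed upright.
- **Detector error:** the detectors gave a few wrong hits and differed by up to 12 mm on the handle and bed, so I relied on the pictures and the touch readings.

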